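# Nest the tapered tumblers by size

### The arm

A 6-joint arm with a two-finger parallel gripper is mounted at the origin on a cart in front of the work surface, level with it; the furniture and walls round the work are solid. World frame = base frame: x ahead of the robot, y to its left, z up, the work surface at z = 0. Lengths are in m, angles in degrees, forces in N, time in s.
With the tool pointing down it reaches from about 0.25 to 0.725 m from the base axis. Payload 9.7 kg.
Tool frame: the origin (TCP) lies at the very end of the fingers, on their centre line; the grasp point (between the pads) lies 19 mm behind it; x points along the fingers, z is the direction in which the jaws open and shut, and the axes are right-handed (so a half turn about x gives the same grasp; the last joint's range is limited). The gripper opens to 85 mm and grips with 20 to 120 N. Pads are 22 mm wide; open, the fingers measure 114 mm over their backs; the gripper's body (76 mm by 85 mm) begins 54 mm behind the grasp point. The pads swing forward as they close: fully open they stand 13 mm farther back than shut.
Start: joints at [75.974, 4.979, 10.078, 95.1, 0, 90], TCP at [0.133, 0.534, 0.231] pointing down, gripper open.
Joint ranges: [-179.16, 179.16], [-48.56, 103.87], [-65.8, 70.77], [-126.05, 130.52], [-82.76, 87.17], [-180, 180]. Speed limits (degrees/s): [127.2, 127.2, 147.25, 180, 180, 180].

### API

Orientations are given as [roll, pitch, yaw] about the fixed x, y, z axes, in that order (R = Rz(yaw) Ry(pitch) Rx(roll)).
In Python, from workcell import sensors, vision, job_done gives the robot as it stands.
- The arm moves only by the tool carry_out, never from a script. Its argument "increments" is a list of rows, each a list of 7 numbers: the turn, a rotation vector about the tool's x, y, z in degrees, then the shift along the tool's x, y, z in mm, then the opening in per cent of the stroke, from 0 (shut) to 100 (fully open). A call has 1 to 12 rows; each row shifts and turns the commanded pose from where the row before left it, along the tool's axes as they then stand; what a row does not reach is not made up. A row lasts 1/8 s, in which the tool goes at most 62.5 mm and 10.7 degrees, less where a joint would pass 70% of its speed; a pose out of reach is approached as far as the arm can. A call is refused whole if a number of a shift passes 62.5 or a number of a turn 10.7, either way. A call with a gripper value outside its range is refused whole. The fingers move at their own pace and stop on an object; "squeeze" is the grip in N (left out, the last holds). Time passes only in rows, so rows that do not move let the fingers close. It gives the time, the measured TCP pose, the force and the opening at its end, in the units of the state.
- sensors.get_obs(): the state, without advancing time (a new reading comes with each control period).
- vision.camera(name): name is "scene" or "top" or "wrist"; returns the picture (420x560x3 uint8, red, green, blue); there is no depth.
- vision.calibration(name): a dict with "camera_matrix" (3x3 intrinsics, pixels), "extrinsics" (4x4, takes a point from world to camera coordinates); the wrist camera has in their place "mount" (4x4, takes a point from camera to tool coordinates, whose origin is the TCP and whose axes are the tool frame's). Camera axes: x right, y up, looking along -z (the intrinsics and any distortion apply to the point x, -y, -z); pixel columns grow to the right and rows downward; lengths in m; the calibration is good to about 2 mm. A picture is of the moment at which its call begins: read the wrist's pose just before it. calibration takes no time and is no camera call.
- job_done(): hands the job in, once; it reports no verdict.
The state is a dict: "time": time; "q": joint angles; "qd": joint speeds; "joint_efforts": joint torques, N m; "ee_pos": TCP position; "tcp_rot": TCP orientation; "wrist_force": force on the tool from outside, world axes, zero at the start; "torque": the same for the moment, N m; "opening": finger opening in m.
Only numpy, scipy, OpenCV 4.12 (cv2) and the standard library are available. Lean on these libraries where they do the work, as an engineer would, in place of code of your own. Each camera call takes 0.05 s, during which the arm holds its last target.

### The job

Put the tumblers away in pairs: take the two tumblers that lean in the slanted wooden stands and lower each one, upright, into the standing tumbler of its own size, until it just sits by its own weight. Do it gently - do not drop them in or press them down, or they wedge tight - and do not shift the standing tumblers, the tin, the canister or the lemon.

Things in the scene. Friction and masses are not known exactly. Their poses are not given: they have to be found in the camera images.
- wide_leaning_mid (a point): centre (half-way up) of the wide leaning tumbler: white stoneware, round, 95 mm high, z along its axis, base to mouth. Outside tapers from 46 mm across at the base to 60 at 70 mm up, where a shoulder steps out to a straight collar 67 mm across, the top 25 mm. Loose, 0.1 kg, leaning about 33 degrees from vertical, mouth up and towards the robot. Grip it from outside, on the collar.
- slim_leaning_mid (a point): centre (half-way up) of the slim leaning tumbler: white stoneware, round, 85 mm high, z along its axis, base to mouth. Outside tapers from 34 mm across at the base to 46 at 60 mm up, where a shoulder steps out to a straight collar 55 mm across, the top 25 mm. Loose, 0.1 kg, leaning about 33 degrees from vertical, mouth up and towards the robot. Grip it from outside, on the collar.
- wide_standing_mid (a point): centre (half-way up) of the wide standing tumbler: white stoneware, round, 95 mm high, z along its axis, base to mouth. Outside tapers from 46 mm across at the base to 60 at 70 mm up, where a shoulder steps out to a straight collar 67 mm across, the top 25 mm. Upright, loose, 0.3 kg, hollow: wall 3.5 mm, inside tapered like outside.
- slim_standing_mid (a point): centre (half-way up) of the slim standing tumbler: white stoneware, round, 85 mm high, z along its axis, base to mouth. Outside tapers from 34 mm across at the base to 46 at 60 mm up, where a shoulder steps out to a straight collar 55 mm across, the top 25 mm. Upright, loose, 0.3 kg, hollow: wall 3.5 mm, inside tapered like outside.
- wide_standing_rim (a point): centre of the rim of the wide standing tumbler. The wide leaning tumbler, lowered in upright, touches the tapered wall all round and is seated when its centre is 33 to 35 mm above the standing one's centre: 33 to 35 mm of it then shows above this rim. The seat is stiff: pressed past first contact, or dropped, it jams within a fraction of a mm; let go up to 3 mm above, it settles softly.
- slim_standing_rim (a point): centre of the rim of the slim standing tumbler. The slim leaning tumbler, lowered in upright, touches the tapered wall all round and is seated when its centre is 33 to 35 mm above the standing one's centre: 33 to 35 mm of it then shows above this rim. The seat is stiff: pressed past first contact, or dropped, it jams within a fraction of a mm; let go up to 3 mm above, it settles softly.
- wide_rest: fixed slanted wooden stand of the wide tumbler, 105x76 mm, origin under its middle, z up, -x its front. Tilted foot block under the tumbler's base, two dowels under its lower (-x) side, ending 15 mm or more short of its shoulder; nothing of it at the tumbler's left and right beside the collar.
- slim_rest: fixed slanted wooden stand of the slim tumbler, 105x76 mm, origin under its middle, z up, -x its front. Tilted foot block under the tumbler's base, two dowels under its lower (-x) side, ending 15 mm or more short of its shoulder; nothing of it at the tumbler's left and right beside the collar.
- tin: bystander: plain pale round tin, 75 mm across, 116 mm high, close beside the wide standing tumbler on its far side; origin at the centre of its underside
- canister: bystander: round green lidded canister with a knob, 102 mm across, 140 mm high, close beside the slim standing tumbler on its far side; origin at the centre of its underside
- lemon: bystander: yellow lemon, 71x53x51 mm, lying on the worktop between or before the wooden stands; origin at the centre of its underside
Things that resemble listed ones, but are neither listed nor needed, are in the scene too. What is shaped like the part that bears wide_leaning_mid but orange or red is not meant. Leave any purple look-alike of the part that bears wide_standing_mid alone.

How it is judged (in metres and radians):
At the end, for the whole second after the job is handed in: Each leaning tumbler sits released, still and coaxial (6 mm, 4 degrees) in the standing one of its size, its centre 30 to 39 mm above the other's (33 to 35 when just seated); standing ones upright within 3 degrees and within 30 mm of where they stood (z of wide_leaning_mid in the frame of wide_standing_mid between 0.03 and 0.039 m and horizontal distance between wide_leaning_mid and wide_standing_mid below 0.006 m and angle between the z axis of wide_leaning_mid and the z axis of wide_standing_mid, either way round below 0.07 rad and angle between each of wide_standing_mid, slim_standing_mid's own z axis and vertical below 0.05 rad and distance of each of wide_standing_mid, slim_standing_mid from where it was at the start of the episode below 0.03 m and linear speed of each of wide_leaning, slim_leaning below 0.01 m/s and contact force between each of wide_leaning, slim_leaning and the fingers below 0.05 N and z of slim_leaning_mid in the frame of slim_standing_mid between 0.03 and 0.039 m and horizontal distance between slim_leaning_mid and slim_standing_mid below 0.006 m and angle between the z axis of slim_leaning_mid and the z axis of slim_standing_mid, either way round below 0.07 rad); the robot touches nothing.
It fails at once if the wide tumblers are pressed or dropped together so hard that they wedge (contact forces, summed round the wall, over 60 N; light seating gives 5 to 20) (contact force between wide_leaning and wide_standing above 60 N).
It fails at once if the slim tumblers are pressed or dropped together so hard that they wedge (contact forces, summed round the wall, over 60 N; light seating gives 5 to 20) (contact force between slim_leaning and slim_standing above 60 N).
It fails at once if the wide tumbler is dropped into the other (over 0.35 m/s near its seat, a fall of more than 6 mm) (horizontal distance between wide_leaning_mid and wide_standing_mid below 0.02 m and z of wide_leaning_mid in the frame of wide_standing_mid below 0.07 m and linear speed of wide_leaning above 0.35 m/s).
It fails at once if the slim tumbler is dropped into the other (over 0.35 m/s near its seat, a fall of more than 6 mm) (horizontal distance between slim_leaning_mid and slim_standing_mid below 0.02 m and z of slim_leaning_mid in the frame of slim_standing_mid below 0.07 m and linear speed of slim_leaning above 0.35 m/s).
It fails at once if the tin, the canister or the lemon is moved more than 15 mm (distance of any of tin, canister, lemon from where it was at the start of the episode above 0.015 m).
It also fails if it takes over 58 s, if anything falls off the work surface, if the arm or the gripper's body presses on something with over 40 N, if the wrist force passes 120 N, or if a joint passes its speed limit or range.

## Working session

There is one attempt and no reset: what is moved stays moved. The work goes in short steps, Python scripts to look and compute and a tool call to move; the robot and the scene stay as the last step left them, time stands still between calls to the robot, and variables do not carry over. Pictures are saved under pics/ and viewed, and the job is handed in when it is done.

Besides the shell and the picture viewer there is one more tool, called after ">>>" as name(argument=value, ...), one argument or row to a line, values as JSON. carry_out: Moves the arm, as the interface text tells. Its arguments: {"type":"object","properties":{"increments":{"type":"array"},"squeeze":{"type":"number"}},"required":["increments"]}

```bash
mkdir -p pics; ls; python3 - <<'E'
from workcell import sensors, vision
import cv2,numpy as np
print(sensors.get_obs())
for n in ["scene","top","wrist"]:
    im=vision.camera(n); cv2.imwrite(f"pics/{n}0.png",im[:,:,::-1])
    c=vision.calibration(n); print(n,{k:np.round(np.array(v),4).tolist() if not isinstance(v,str) else v for k,v in c.items()})
E
```

```text
pics
{'time': 0.0, 'q': array([ 7.59732406e+01,  5.01128551e+00,  1.00341858e+01,  9.50996747e+01,
       -5.66217771e-04,  8.99988883e+01]), 'qd': array([-0.01710193,  0.05146824, -0.069687  , -0.02564994,  0.01851736,
        0.05356346]), 'joint_efforts': array([ 6.12775129e-04, -5.20386565e+01,  4.64801466e+01,  1.64480740e-02,
       -2.05864637e-05,  2.18917705e-06]), 'ee_pos': array([0.13325285, 0.53337499, 0.23057889]), 'tcp_rot': array([-179.57855835,   89.92322352, -103.60420567]), 'wrist_force': array([ 0.51001553, -0.20669745, -0.05933214]), 'torque': array([-0.02825927,  0.01472247,  0.05885464]), 'opening': 0.08528124399484924}
scene {'camera_matrix': [[438.9472, 0.0, 281.2664], [0.0, 438.9472, 206.1694], [0.0, 0.0, 1.0]], 'extrinsics': [[0.9126, -0.4089, -0.0051, -0.516], [0.2059, 0.4487, 0.8696, -0.1752], [-0.3533, -0.7946, 0.4937, -1.1752], [0.0, 0.0, 0.0, 1.0]]}
top {'camera_matrix': [[463.8968, 0.0, 277.8571], [0.0, 463.8968, 210.8922], [0.0, 0.0, 1.0]], 'extrinsics': [[-0.0219, -0.9997, 0.0069, -0.007], [0.9866, -0.0205, 0.1617, -0.5794], [-0.1616, 0.0103, 0.9868, -1.2289], [0.0, 0.0, 0.0, 1.0]]}
wrist {'camera_matrix': [[341.0957, 0.0, 279.2047], [0.0, 341.0957, 205.9477], [0.0, 0.0, 1.0]], 'mount': [[0.0005, 0.2862, -0.9582, -0.1436], [0.0012, 0.9582, 0.2862, 0.0723], [1.0, -0.0013, 0.0001, -0.0012], [0.0, 0.0, 0.0, 1.0]]}
```

View pics/scene0.png

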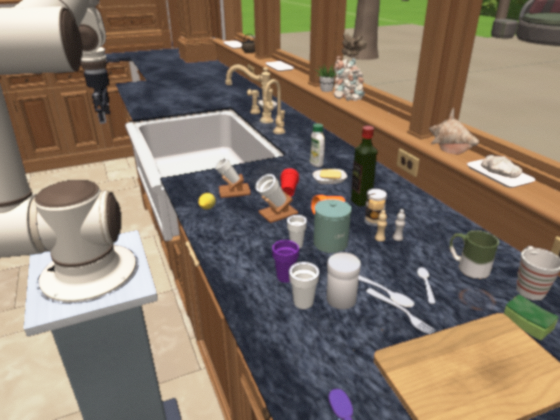

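View pics/top0.png

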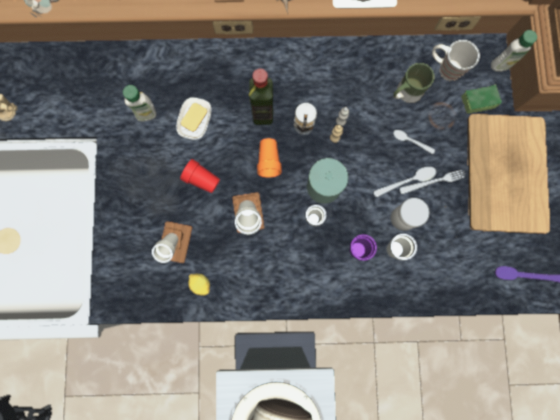

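View pics/wrist0.png

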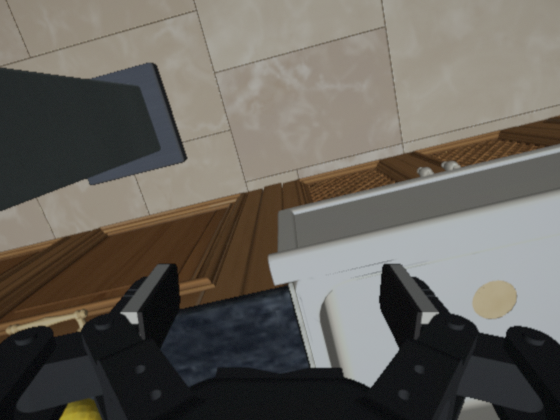

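The worktop shows these things in the top view:
- White tumblers: leaning ones at about (248,218), the larger, and (165,248), the smaller. Standing ones are at (403,247), the larger, and (316,215), the smaller.
- Look-alikes: red (200,176), orange (269,158) and purple (364,247).
- Bystanders: tin (413,213), canister (328,178) and lemon (199,285).

I'll enlarge the crops to check these choices.

```bash
cat > h.py <<'E'
from workcell import sensors, vision
import cv2,numpy as np
from scipy.spatial.transform import Rotation as Rot
def rpy(a): return Rot.from_euler('xyz',a,degrees=True).as_matrix()
CAL={n:vision.calibration(n) for n in ["scene","top","wrist"]}
def w2c(n,obs=None):
    c=CAL[n]
    if n!="wrist": return np.array(c["extrinsics"])
    T=np.eye(4);T[:3,:3]=rpy(obs["tcp_rot"]);T[:3,3]=obs["ee_pos"]
    return np.linalg.inv(T@np.array(c["mount"]))
def ray(n,px,obs=None):
    K=np.array(CAL[n]["camera_matrix"]);M=np.linalg.inv(w2c(n,obs))
    d=np.array([(px[0]-K[0,2])/K[0,0],-(px[1]-K[1,2])/K[1,1],-1]);d=M[:3,:3]@d
    return M[:3,3],d/np.linalg.norm(d)
def onz(n,px,z,obs=None):
    o,d=ray(n,px,obs); return o+d*(z-o[2])/d[2]
def tri(rays):
    A=0;b=0
    for o,d in rays:
        P=np.eye(3)-np.outer(d,d);A=A+P;b=b+P@o
    p=np.linalg.solve(A,b); return p,[np.linalg.norm((np.eye(3)-np.outer(d,d))@(p-o)) for o,d in rays]
def proj(n,p,obs=None):
    K=np.array(CAL[n]["camera_matrix"]);c=w2c(n,obs)@np.append(p,1)
    return np.array([K[0,2]+K[0,0]*c[0]/-c[2],K[1,2]+K[1,1]*-c[1]/-c[2]])
E
python3 - <<'E'
from h import *
print({n:list(CAL[n].keys()) for n in CAL})
t=cv2.imread("pics/top0.png");s=cv2.imread("pics/scene0.png")
def crop(im,x,y,w,h,f): return cv2.resize(im[y:y+h,x:x+w],None,fx=f,fy=f,interpolation=cv2.INTER_CUBIC)
cv2.imwrite("pics/c1.png",crop(t,140,190,130,110,6)); cv2.imwrite("pics/c2.png",crop(t,295,150,135,110,6)[:600,:800])
cv2.imwrite("pics/c3.png",crop(s,190,150,180,160,4)[:600,:800])
print(rpy(sensors.get_obs()["tcp_rot"]).round(3))
E
```

```text
{'scene': ['camera_matrix', 'extrinsics'], 'top': ['camera_matrix', 'extrinsics'], 'wrist': ['camera_matrix', 'mount']}
[[-0.    -0.97   0.242]
 [-0.001  0.242  0.97 ]
 [-1.    -0.    -0.001]]
```

View pics/c1.png

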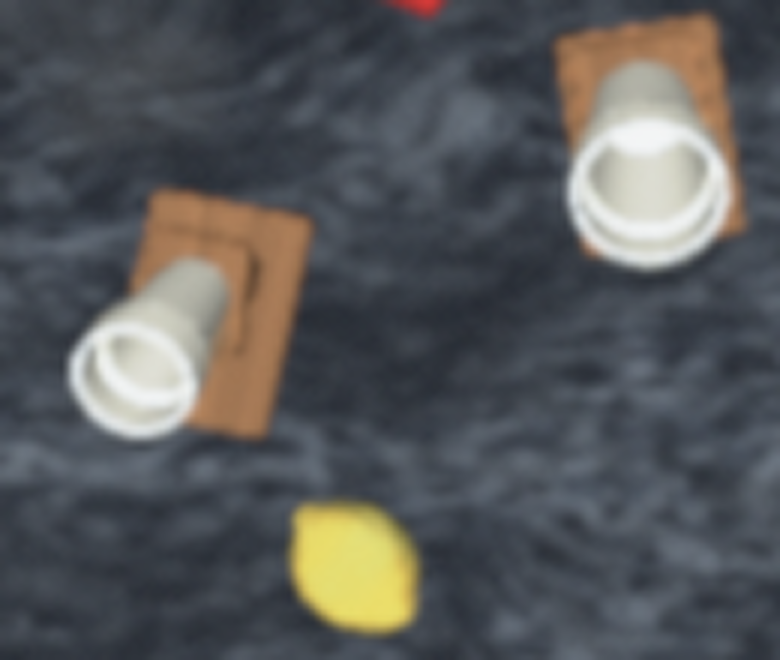

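View pics/c2.png

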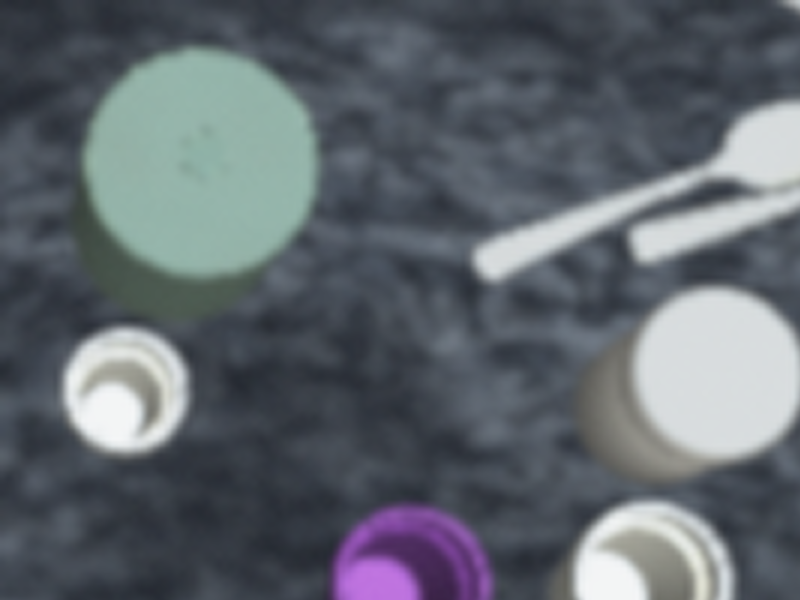

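View pics/c3.png

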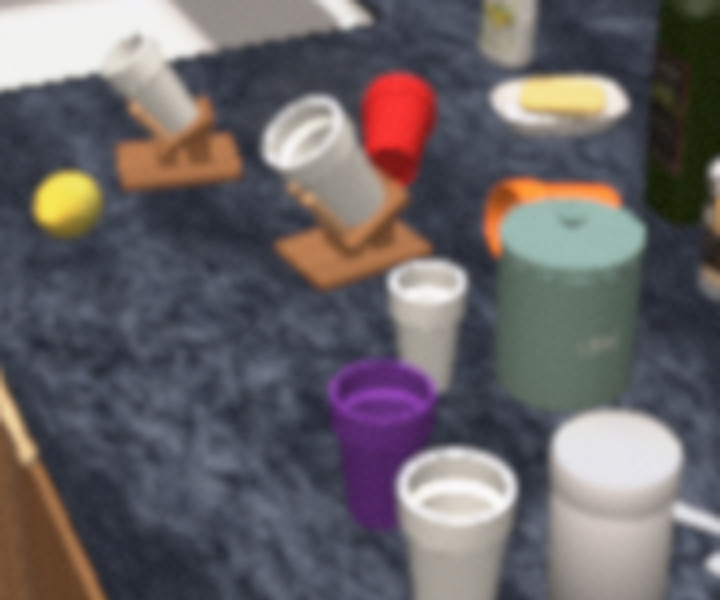

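```bash
python3 - <<'E'
from h import *
np.set_printoptions(precision=4,suppress=True)
t=lambda X,Y,o,f:((X+.5)/f-.5+o[0],(Y+.5)/f-.5+o[1])
o1=(140,190);o2=(295,150);o3=(190,150)
P={"wl":(t(649,194,o1,6),t(303,131,o3,4)),"sl":(t(134,379,o1,6),t(132,58,o3,4)),
"ss":(t(126.5,389,o2,6),t(427,287,o3,4)),"ws":(t(653,580,o2,6),t(457,486,o3,4))}
for k,(a,b) in P.items():
    p,e=tri([ray("top",a),ray("scene",b)]); print(k,a,b,p,e)
for k,z in (("ss",.085),("ws",.095)): print(k,onz("top",P[k][0],z),onz("scene",P[k][1],z))
# stands corners on z~0.015 
for nm,c in (("slim",[(152,190),(312,217),(265,440)]),("wide",[(556,38),(714,12),(746,230)])):
    print(nm,[onz("top",t(*x,o1,6),0.01)[:2] for x in c])
for nm,c in (("slim base",(203,258)),("wide base",(643,60))): print(nm,onz("top",t(*c,o1,6),0.06))
print("can",onz("top",t(201,161,o2,6),.13),"tin",onz("top",t(717,373,o2,6),.116),"purple",onz("top",(364,247),.095))
print("lemon",onz("top",t(355,568,o1,6),.03))
E
```

```text
wl (247.75, 221.91666666666666) (265.375, 182.375) [0.5391 0.0593 0.1273] [np.float64(0.00010266850893509914), np.float64(0.00010266850893520392)]
sl (161.91666666666666, 252.75) (222.625, 164.125) [0.4683 0.2807 0.1117] [np.float64(0.0024803566325769084), np.float64(0.0024803566325768784)]
ss (315.6666666666667, 214.41666666666669) (296.375, 221.375) [ 0.5606 -0.1194  0.0813] [np.float64(0.0013708226430301893), np.float64(0.0013708226430300863)]
ws (403.4166666666667, 246.25) (303.875, 271.125) [ 0.4698 -0.3452  0.0949] [np.float64(0.0008854047005147983), np.float64(0.000885404700514665)]
ss [ 0.5613 -0.1195  0.085 ] [ 0.5565 -0.1247  0.085 ]
ws [ 0.4707 -0.3455  0.095 ] [ 0.4689 -0.3451  0.095 ]
slim [array([0.5623, 0.299 ]), array([0.5479, 0.2239]), array([0.4443, 0.2448])]
wide [array([0.6311, 0.1091]), array([0.6421, 0.034 ]), array([0.5375, 0.0206])]
slim base [0.5236 0.2638 0.06  ]
wide base [0.6101 0.0651 0.06  ]
can [ 0.6538 -0.1512  0.13  ] tin [ 0.5582 -0.3734  0.116 ] purple [ 0.4709 -0.2421  0.095 ]
lemon [0.3846 0.1996 0.03  ]
```

Choice by colour and shape. In the crops, the white stoneware tumblers leaning in wooden stands are wide at top (248,222) and slim at (162,253). The white standing ones are wide at (403,246) and slim at (316,214). The red, orange and purple ones are excluded. Triangulated mouth and rim heights agree with the stated sizes: rims come out at 0.095 and 0.081 against 0.095 and 0.085.

Next I'll go to a look pose above the slim standing tumbler.

>>> carry_out(
  increments=[
    [5,0,0,0,-22,-20,100],
    [0,0,0,0,-44,-42,100],
    [0,0,0,0,-44,-42,100],
    [0,0,0,0,-44,-42,100],
    [0,0,0,0,-44,-42,100],
    [0,0,0,0,-44,-42,100],
    [0,0,0,0,-44,-42,100],
    [0,0,0,0,-44,-42,100],
    [0,0,0,0,-44,-42,100],
    [0,0,0,0,-44,-42,100],
    [0,0,0,0,-44,-42,100],
  ],
)

```text
time: 1.52
ee_pos: [0.4293, -0.0337, 0.2313]
tcp_rot: [-61.2, 90.0, 9.8]
wrist_force: [1.5, 1.5, 0.1]
opening: 0.0853
```

```bash
cat >> h.py <<'E'
def toolR(a,L):
    a=np.radians(a);L=np.radians(L)
    x=np.array([np.sin(L)*np.cos(a),np.sin(L)*np.sin(a),-np.cos(L)]);z=np.array([-np.sin(a),np.cos(a),0])
    return np.column_stack([x,np.cross(z,x),z])
def go(target,a,L,obs=None):
    "turn first (tool rotvec deg), then shift in the tool axes after the turn; also shift in present axes"
    obs=obs or sensors.get_obs()
    R=rpy(obs["tcp_rot"]);Rt=toolR(a,L);d=(np.array(target)-obs["ee_pos"])*1000
    print("t",round(obs["time"],2),"pos",obs["ee_pos"].round(4),"q",obs["q"].round(1),"F",obs["wrist_force"].round(2),"op",round(obs["opening"],4))
    print("turn",Rot.from_matrix(R.T@Rt).as_rotvec(degrees=True).round(2),"shift after turn",(Rt.T@d).round(1),"shift before turn",(R.T@d).round(1))
E
python3 -c "
from h import *
go([.559,-.12,.165],-19,0)"
```

```text
t 1.52 pos [ 0.4293 -0.0337  0.2313] q [ -4.5 -11.3  -5.4  95.8   0.   14.5] F [1.48 1.52 0.13] op 0.0853
turn [-0.05  0.02  0.03] shift after turn [  66.3 -150.7  -39.3] shift before turn [  66.4 -150.7  -39.2]
```

>>> carry_out(
  increments=[
    [0,0,0,10,-50,-13,100],
    [0,0,0,28,-50,-13,100],
    [0,0,0,28,-50.5,-13,100],
    [0,0,0,0,0,0,100],
  ],
)

```text
time: 2.02
ee_pos: [0.5587, -0.119, 0.1602]
tcp_rot: [98.3, 89.6, 169.2]
wrist_force: [-2.0, -0.5, -0.5]
opening: 0.0854
```

```bash
python3 -c "
from h import *
go([.559,-.12,.165],-19,0)
im=vision.camera('wrist');cv2.imwrite('pics/w1.png',im[:,:,::-1])"
```

```text
t 2.02 pos [ 0.5587 -0.119   0.1602] q [-12.    7.4   4.9  87.9  -0.    7.1] F [-2.02 -0.48 -0.51] op 0.0854
turn [-0.13 -0.06 -0.41] shift after turn [-4.8 -0.6 -0.9] shift before turn [-4.8 -0.5 -0.9]
```

View pics/w1.png

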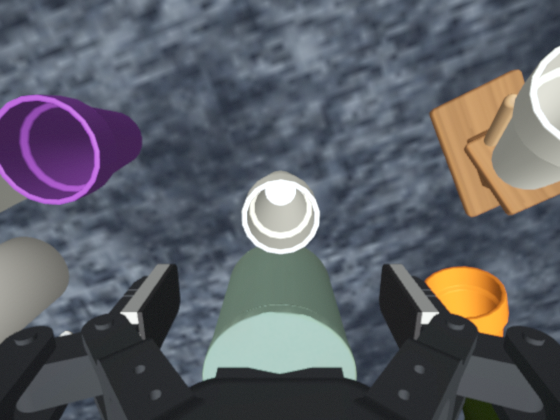

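```bash
python3 -c "
import cv2
im=cv2.imread('pics/w1.png')[160:265,225:340];cv2.imwrite('pics/w1c.png',cv2.resize(im,None,fx=5,fy=5,interpolation=cv2.INTER_CUBIC))"
```

```text
(no output)
```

View pics/w1c.png

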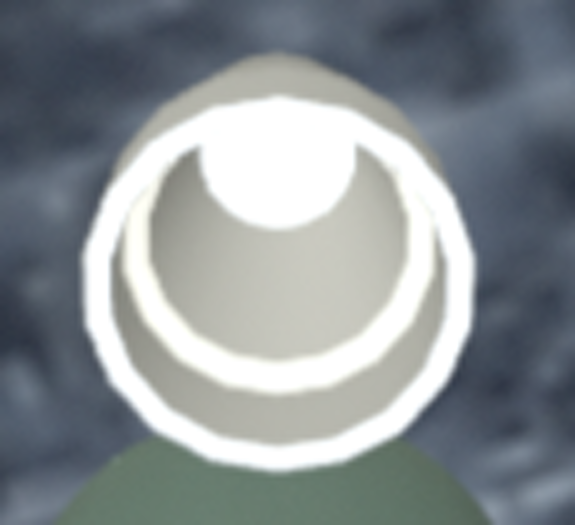

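```bash
cat >> h.py <<'E'
def rimcontour(im,seed,thr=235,near=45):
    "outer contour of bright rim nearest to seed px"
    m=(im.min(2)>thr).astype(np.uint8)
    cs,_=cv2.findContours(m,cv2.RETR_EXTERNAL,cv2.CHAIN_APPROX_NONE)
    cs=[c[:,0,:].astype(float) for c in cs if len(c)>40]
    cs.sort(key=lambda c:np.linalg.norm((c.max(0)+c.min(0))/2-seed))
    return cv2.convexHull(cs[0].astype(np.int32))[:,0,:].astype(float) if cs else None
def circ_on_plane(n,c,p0,nrm,obs):
    "cast contour px on plane, fit circle; returns centre(world), radius, rms"
    P=[]
    for q in c:
        o,d=ray(n,q,obs);P.append(o+d*np.dot(np.array(p0)-o,nrm)/np.dot(d,nrm))
    P=np.array(P);u=np.cross(nrm,[0.3,1,.2]);u/=np.linalg.norm(u);v=np.cross(nrm,u)
    A=(P-p0)@np.column_stack([u,v]);s=np.linalg.lstsq(np.c_[2*A,np.ones(len(A))],(A**2).sum(1),rcond=None)[0]
    r=np.sqrt(s[2]+s[0]**2+s[1]**2);res=np.linalg.norm(A-s[:2],axis=1)-r
    return np.array(p0)+s[0]*u+s[1]*v,r,res.std()
E
python3 - <<'E'
from h import *
np.set_printoptions(precision=4,suppress=True)
o=sensors.get_obs();im=cv2.imread("pics/w1.png")[:,:,::-1]
c=rimcontour(im,(281,212)); print(c.min(0),c.max(0),cv2.fitEllipse(c.astype(np.float32)))
print(circ_on_plane("wrist",c,[.56,-.12,.085],np.array([0,0,1.]),o), "tool axis point at z=.085", o["ee_pos"]+rpy(o["tcp_rot"])[:,0]*(o["ee_pos"][2]-.085))
for n,s in(("top",(316,214)),("scene",(296,221))):
    im=cv2.imread(f"pics/{n}0.png")[:,:,::-1];m=im[int(s[1])-15:int(s[1])+15,int(s[0])-15:int(s[0])+15].min(2);print(n,m.max())
    for th in (150,180,200):
        c=rimcontour(im,s,th)
        if c is not None: print(n,th,c.min(0),c.max(0),circ_on_plane(n,c,[.56,-.12,.085],np.array([0,0,1.]),None))
E
```

```text
[243. 180.] [318. 252.] ((280.2472839355469, 216.18731689453125), (73.14073944091797, 76.70259857177734), 89.9488296508789)
(array([ 0.5594, -0.1192,  0.085 ]), np.float64(0.026250448182100053), np.float64(0.00012688864353174498)) tool axis point at z=.085 [ 0.5577 -0.118   0.085 ]
top 243
top 150 [306. 205.] [325. 224.] (array([ 0.561, -0.119,  0.085]), np.float64(0.027186930291413065), np.float64(0.00039618707072784886))
top 180 [306. 205.] [325. 224.] (array([ 0.5607, -0.1189,  0.085 ]), np.float64(0.026418026227784858), np.float64(0.0002872175073475985))
top 200 [306. 206.] [324. 224.] (array([ 0.5605, -0.1186,  0.085 ]), np.float64(0.02529019162680803), np.float64(0.0005374510724654261))
scene 245
scene 150 [287. 215.] [306. 242.] (array([ 0.5479, -0.1591,  0.085 ]), np.float64(0.057935829291015886), np.float64(0.013384388799768396))
scene 180 [288. 216.] [305. 226.] (array([ 0.5584, -0.1216,  0.085 ]), np.float64(0.0276179481081159), np.float64(0.001586999594338559))
scene 200 [288. 218.] [305. 225.] (array([ 0.5582, -0.1207,  0.085 ]), np.float64(0.025019776401496687), np.float64(0.0008252868744416501))
```

```bash
python3 -c "
from h import *
go([.425,.29,.179],-11.4,33)"
```

```text
t 2.08 pos [ 0.5581 -0.1181  0.1626] q [-11.9   7.2   4.9  88.    0.    7.1] F [0.21 0.07 0.43] op 0.0858
turn [ -7.48  -2.23 -33.23] shift after turn [-128.7  168.2  373.8] shift before turn [-15.3 259.3 342.1]
```

>>> carry_out(
  increments=[
    [0,0,0,-15,20,20,100],
    [0,0,0,-15,33,43,100],
    [0,0,0,-15,33,43,100],
    [0,0,0,-10,33,43,100],
    [0,0,0,0,33,43,100],
    [0,0,0,0,33,43,100],
    [0,0,0,10,33,43,100],
    [0,0,0,15,33,43,100],
    [-1.9,-0.5,-8.3,15,0,0,100],
    [-1.9,-0.6,-8.3,0,0,0,100],
    [-1.9,-0.6,-8.3,0,0,0,100],
    [-1.8,-0.5,-8.3,0,0,0,100],
  ],
)

```text
time: 3.58
ee_pos: [0.4251, 0.2679, 0.1823]
tcp_rot: [-89.7, 56.4, -11.0]
wrist_force: [0.0, 0.2, -0.3]
opening: 0.0856
```

>>> carry_out(
  increments=[
    [0,0,0,0,5,15,100],
    [0,0,0,0,0,0,100],
  ],
)

```text
time: 3.82
ee_pos: [0.4242, 0.2847, 0.1786]
tcp_rot: [-89.8, 56.8, -11.1]
wrist_force: [0.4, -0.6, 0.3]
opening: 0.0852
```

```bash
python3 -c "
from h import *
go([.425,.29,.179],-11.4,33)
im=vision.camera('wrist');cv2.imwrite('pics/w2.png',im[:,:,::-1])"
```

```text
t 3.83 pos [0.4242 0.2847 0.1786] q [ 49.2 -20.8 -24.6  68.3 -28.4  55.9] F [ 0.41 -0.64  0.27] op 0.0852
turn [0.08 0.17 0.16] shift after turn [-0.5  0.   5.4] shift before turn [-0.5  0.   5.4]
```

View pics/w2.png

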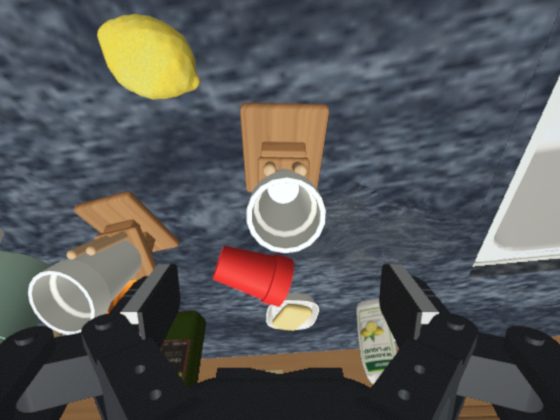

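```bash
python3 - <<'E'
from h import *
np.set_printoptions(precision=4,suppress=True)
o=sensors.get_obs();im=cv2.imread("pics/w2.png")[:,:,::-1]
R=rpy(o["tcp_rot"])
c=rimcontour(im,(286,212),225); print(c.min(0),c.max(0))
for L,a in ((33,-11.4),):
    n=toolR(a,L)[:,0]
    for d in (.075,.080,.085):
        p,r,s=circ_on_plane("wrist",c,o["ee_pos"]+R[:,0]*d,n,o);print(d,p,r,s,"tool",R.T@(p-o["ee_pos"])*1000)
p,e=tri([ray("top",(161.9,252.7)),ray("wrist",cv2.fitEllipse(c.astype(np.float32))[0],o)]);print("tri",p,e)
E
python3 -c "
import cv2
im=cv2.imread('pics/w2.png')[90:265,230:340];cv2.imwrite('pics/w2c.png',cv2.resize(im,None,fx=4,fy=3.4,interpolation=cv2.INTER_CUBIC))"
```

```text
[248. 178.] [324. 251.]
0.075 [0.4659 0.2793 0.116 ] 0.026101113265384723 0.00013866950709407047 tool [75.0078 -0.3348  3.1545]
0.08 [0.4699 0.2786 0.1127] 0.026699597183904102 0.00014184912127915132 tool [80.0131 -1.9909  3.2557]
0.085 [0.474  0.2779 0.1095] 0.02729808110242344 0.0001450287354642199 tool [85.0183 -3.6471  3.3569]
tri [0.4655 0.2799 0.1156] [np.float64(0.0005462904988444424), np.float64(0.000546290498844472)]
```

View pics/w2c.png

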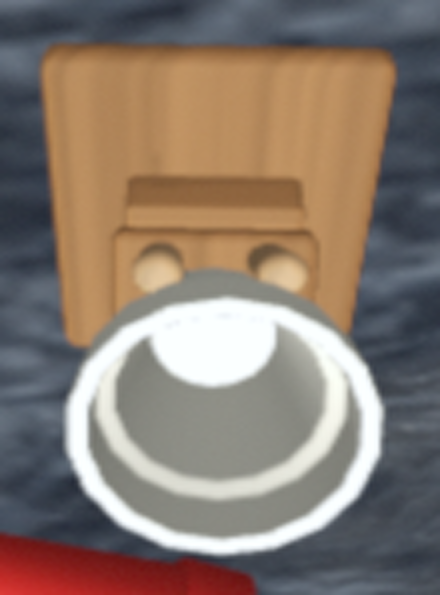

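```bash
python3 - <<'E'
from h import *
np.set_printoptions(precision=4,suppress=True)
o=sensors.get_obs();im=cv2.imread("pics/w2.png")[:,:,::-1]
R=rpy(o["tcp_rot"]);go(o["ee_pos"]+R@np.array([.1095,-.0008,.0032]),-11.4,33)
for d in (.155,.158,.161):
    oo,dd=ray("wrist",(283.5,191.5),o);n=R[:,0];p=oo+dd*np.dot(o["ee_pos"]+n*d-oo,n)/dd.dot(n);print(R.T@(p-o["ee_pos"])*1000)
# recompute SS with pose at picture
c=rimcontour(cv2.imread("pics/w1.png")[:,:,::-1],(281,212))
o1=dict(ee_pos=np.array([.5587,-.119,.1602]),tcp_rot=[98.3,89.6,169.2])
print(circ_on_plane("wrist",c,[.56,-.12,.085],np.array([0,0,1.]),o1),rpy(o1["tcp_rot"])[:,0])
E
```

```text
t 3.88 pos [0.4247 0.2842 0.1786] q [ 49.2 -20.8 -24.6  68.3 -28.4  55.9] F [ 0.98 -0.1  -0.89] op 0.0855
turn [0.06 0.12 0.17] shift after turn [109.5  -1.1   3.4] shift before turn [109.5  -0.8   3.2]
[155.      -3.593    2.7682]
[158.      -4.3522   2.8087]
[161.      -5.1114   2.8492]
(array([ 0.5593, -0.1198,  0.085 ]), np.float64(0.025913495028891505), np.float64(0.00012408452247792307)) [-0.0069  0.0013 -1.    ]
```

```bash
python3 - <<'E'
from h import *
o1=dict(ee_pos=np.array([.5587,-.119,.1602]),tcp_rot=[98.3,89.6,169.2])
print(onz("wrist",(225+278.5/5-.5,160+152.5/5-.5),.0035,o1))
E
```

```text
[ 0.56003863 -0.11984536  0.0035    ]
```

>>> carry_out(
  increments=[
    [0,0,0,15,-0.8,3.2,100],
    [0,0,0,25,0,0,100],
    [0,0,0,25,0,0,100],
    [0,0,0,0,0,0,100],
  ],
)

```text
time: 4.38
ee_pos: [0.4612, 0.2778, 0.1211]
tcp_rot: [-90.4, 56.9, -11.7]
wrist_force: [-0.5, 0.3, -0.7]
opening: 0.0855
```

```bash
python3 -c "
from h import *
go([.425,.29,.179],-11.4,33)
im=vision.camera('wrist');cv2.imwrite('pics/w3.png',im[:,:,::-1])
im=vision.camera('scene');cv2.imwrite('pics/s3.png',cv2.resize(im[130:210,180:300,::-1],None,fx=6,fy=6,interpolation=cv2.INTER_CUBIC))"
```

```text
t 4.38 pos [0.4612 0.2778 0.1211] q [ 45.1 -17.6 -28.8  59.3 -27.2  51.6] F [-0.51  0.3  -0.71] op 0.0855
turn [ 0.07 -0.19  0.09] shift after turn [-69.2   0.3   4.8] shift before turn [-69.2   0.2   4.6]
```

View pics/w3.png

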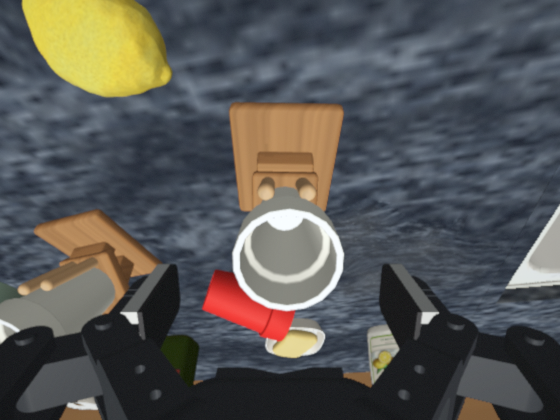

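View pics/s3.png

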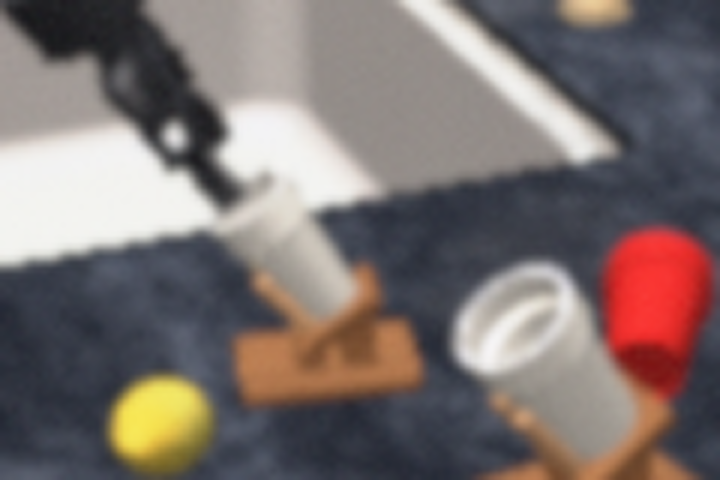

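```bash
python3 - <<'E'
from h import *
np.set_printoptions(precision=4,suppress=True)
o2=dict(ee_pos=np.array([.4242,.2847,.1786]),tcp_rot=[-89.8,56.8,-11.1])
o3=dict(ee_pos=np.array([.4612,.2778,.1211]),tcp_rot=[-90.4,56.9,-11.7])
c2=rimcontour(cv2.imread("pics/w2.png")[:,:,::-1],(286,212),225)
c3=rimcontour(cv2.imread("pics/w3.png")[:,:,::-1],(289,257),225); print(c3.min(0),c3.max(0))
R=rpy(o3["tcp_rot"]);n=R[:,0]
for d in (.004,.008,.012,.016):
    p,r,s=circ_on_plane("wrist",c3,o3["ee_pos"]+n*d,n,o3);print(d,p,r,s,"tool3",R.T@(p-o3["ee_pos"])*1000)
    p,r,s=circ_on_plane("wrist",c2,o3["ee_pos"]+n*d,n,o2);print("   ",p,r,s,"tool3",R.T@(p-o3["ee_pos"])*1000)
e=lambda c:cv2.fitEllipse(c.astype(np.float32))[0]
p,er=tri([ray("wrist",e(c2),o2),ray("wrist",e(c3),o3)]);print(p,er,R.T@(p-o3["ee_pos"])*1000)
p,er=tri([ray("wrist",e(c2),o2),ray("wrist",e(c3),o3),ray("top",(161.9,252.7)),ray("scene",(222.6,164.1))]);print(p,er,R.T@(p-o3["ee_pos"])*1000)
E
```

```text
[233. 209.] [342. 309.]
0.004 [0.4636 0.2802 0.1175] 0.02593942805078791 0.00012425332657519725 tool3 [4.     0.3612 2.8319]
    [0.4635 0.2802 0.1175] 0.025822024944175157 0.00013946359202495997 tool3 [4.     0.4147 2.7892]
0.008 [0.4674 0.2795 0.1153] 0.026643930352794096 0.0001276279867424464 tool3 [ 8.     -1.5815  2.943 ]
    [0.4668 0.2796 0.1149] 0.0263005178001935 0.0001420479103579632 tool3 [ 8.     -0.9169  2.891 ]
0.012 [0.4711 0.2789 0.113 ] 0.027348432654800248 0.00013100264690968916 tool3 [12.     -3.5242  3.0541]
    [0.4701 0.279  0.1123] 0.026779010656211865 0.00014463222869097122 tool3 [12.     -2.2485  2.9927]
0.016 [0.4749 0.2782 0.1107] 0.02805293495680641 0.00013437730707693544 tool3 [16.     -5.467   3.1652]
    [0.4733 0.2785 0.1096] 0.027257503512230212 0.0001472165470239764 tool3 [16.     -3.5801  3.0945]
[0.4645 0.28   0.1158] [np.float64(2.4933004887527845e-05), np.float64(2.4933004887511196e-05)] [5.9734 0.6065 2.8516]
[0.4681 0.2797 0.1129] [np.float64(0.0002950639542915416), np.float64(0.0005735812007000718), np.float64(0.002643529210311545), np.float64(0.002331745318104473)] [10.363  -0.9094  3.2258]
```

```bash
python3 - <<'E'
from h import *
for i in range(3):
    o=sensors.get_obs();print(o["time"],o["ee_pos"].round(4),o["tcp_rot"].round(2),o["q"].round(2)); vision.camera("top")
E
```

```text
4.475 [0.4612 0.2789 0.1237] [-90.06  56.79 -11.44] [ 45.15 -17.77 -28.62  59.33 -27.21  51.69]
4.525 [0.4612 0.2793 0.1243] [-89.98  56.75 -11.34] [ 45.19 -17.81 -28.6   59.33 -27.22  51.69]
4.575 [0.4611 0.2795 0.1246] [-89.93  56.73 -11.27] [ 45.21 -17.84 -28.59  59.33 -27.22  51.68]
```

```bash
cat >> h.py <<'E'
def snap(n,f):
    o=sensors.get_obs();im=vision.camera(n);cv2.imwrite(f,im[:,:,::-1]);return o,im
E
python3 - <<'E'
from h import *
np.set_printoptions(precision=4,suppress=True)
o,im=snap("wrist","pics/w4.png");c=rimcontour(im,(289,257),225); print(c.min(0),c.max(0));R=rpy(o["tcp_rot"]);n=R[:,0]
for d in (.004,.008,.012,.016):
    p,r,s=circ_on_plane("wrist",c,o["ee_pos"]+n*d,n,o);print(d,p,r,s,"tool",R.T@(p-o["ee_pos"])*1000)
e=lambda c:cv2.fitEllipse(c.astype(np.float32))[0]
p,er=tri([ray("wrist",e(c),o),ray("top",(161.9,252.7)),ray("scene",(222.6,164.1))]);print(p,er,R.T@(p-o["ee_pos"])*1000)
E
```

```text
[230. 204.] [337. 303.]
0.004 [0.4606 0.2807 0.1194] 0.025353625576708876 0.00012635154806482827 tool [4.     3.4074 0.9639]
0.008 [0.4643 0.28   0.1171] 0.026042210277509054 0.00012978315758578732 tool [8.     1.5474 1.0243]
0.012 [0.468  0.2794 0.1148] 0.026730794978309245 0.00013321476710675135 tool [12.     -0.3125  1.0846]
0.016 [0.4717 0.2787 0.1125] 0.02741937967910944 0.00013664637662770602 tool [16.     -2.1725  1.145 ]
[0.4682 0.2798 0.1129] [np.float64(0.0006504183506056282), np.float64(0.0026254729561085693), np.float64(0.002321743088197916)] [13.6771  0.6787  1.5233]
```

>>> carry_out(
  increments=[
    [0,0,0,10,-0.8,1.2,100],
    [0,0,0,14,0,0,100],
    [0,0,0,12,0,0,100],
    [0,0,0,8,0,0,100],
    [0,0,0,3,0,0,100],
    [0,0,0,0,0,0,100],
    [0,0,0,0,0,0,100],
  ],
)

```text
time: 5.55
ee_pos: [0.4871, 0.2754, 0.0852]
tcp_rot: [-90.0, 56.7, -11.3]
wrist_force: [0.6, -0.6, -0.6]
opening: 0.0857
```

```bash
python3 -c "
from h import *
o,im=snap('wrist','pics/w5.png');print(o)
o,im=snap('scene','pics/x.png');cv2.imwrite('pics/s5.png',cv2.resize(im[130:210,180:300,::-1],None,fx=6,fy=6,interpolation=cv2.INTER_CUBIC))"
```

```text
{'time': 5.55, 'q': array([ 42.51649215, -14.90635296, -30.86376685,  52.86179064,
       -26.27712924,  48.83022723]), 'qd': array([ 0.03632894, -0.13313378,  0.07518907, -0.08884217,  0.03042829,
       -0.06432115]), 'joint_efforts': array([-1.01487811e-01, -3.33027077e+01,  4.96943879e+01, -3.84748578e+00,
       -1.33256748e+00, -1.49520874e-03]), 'ee_pos': array([0.48707949, 0.27540486, 0.08520439]), 'tcp_rot': array([-89.97543855,  56.72941353, -11.28704178]), 'wrist_force': array([ 0.57913494, -0.60954057, -0.62266208]), 'torque': array([0.06925358, 0.51623885, 0.01580159]), 'opening': 0.08566580988028015}
```

View pics/w5.png

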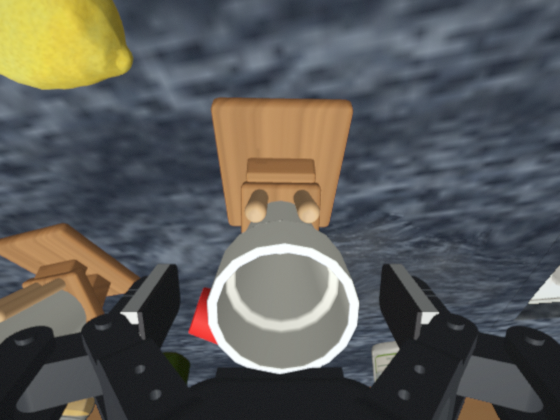

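View pics/s5.png

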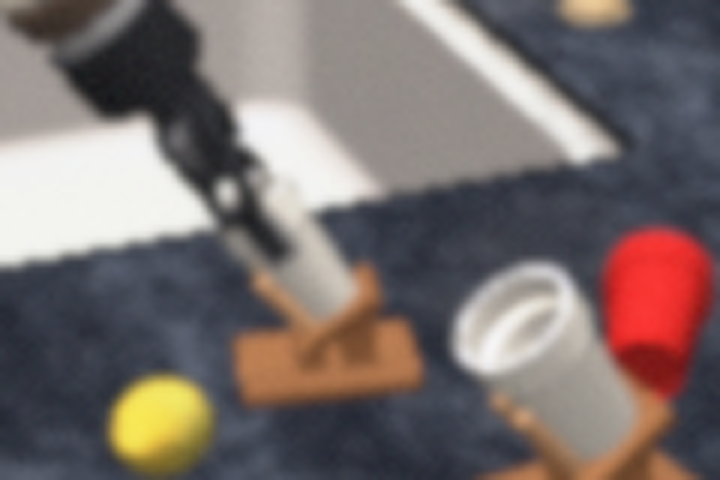

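>>> carry_out(
  increments=[
    [0,0,0,0,0,0,50],
    [0,0,0,0,0,0,40],
    [0,0,0,0,0,0,30],
    [0,0,0,0,0,0,30],
    [0,0,0,0,0,0,30],
  ],
  squeeze=30,
)

```text
time: 6.28
ee_pos: [0.4871, 0.2754, 0.0851]
tcp_rot: [-90.0, 56.7, -11.3]
wrist_force: [-2.4, 0.7, 5.4]
opening: 0.0533
```

```bash
python3 -c "
from h import *
o,im=snap('wrist','pics/w6.png');print(o)"
```

```text
{'time': 6.275, 'q': array([ 42.51675483, -14.90178221, -30.86787899,  52.85443187,
       -26.27675568,  48.82417694]), 'qd': array([-0.09331761,  0.10186716, -0.01812701,  0.0695132 ,  0.05924356,
        0.06635015]), 'joint_efforts': array([-1.05569322e+00, -3.10202479e+01,  4.77760291e+01, -4.11034450e+00,
       -1.24764495e+00, -6.99409313e-03]), 'ee_pos': array([0.48708278, 0.27541353, 0.08513181]), 'tcp_rot': array([-89.98306171,  56.73047658, -11.2879592 ]), 'wrist_force': array([-2.40178759,  0.74484585,  5.42338143]), 'torque': array([-0.01028974,  0.58168631, -0.08036424]), 'opening': 0.05331434361717924}
```

View pics/w6.png

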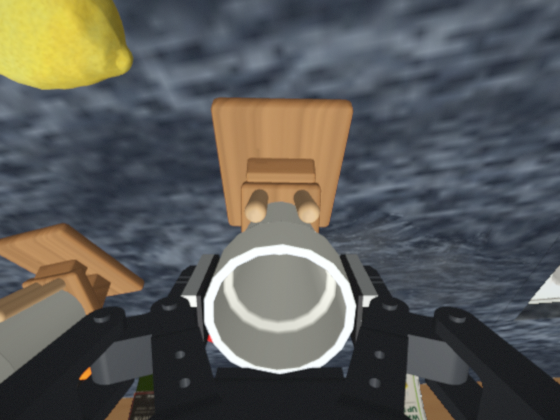

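>>> carry_out(
  increments=[
    [0,0,0,-4,0,0,30],
    [0,0,0,-10,0,0,30],
    [0,0,0,-20,0,0,30],
    [0,0,0,-30,0,0,30],
    [0,0,0,-30,0,0,30],
    [0,0,0,-20,0,0,30],
    [0,0,8,0,0,0,30],
    [0,0,8.3,0,0,0,30],
    [0,0,8.3,0,0,0,30],
    [0,0,8.6,0,0,0,30],
    [0,0,0,0,0,0,30],
    [0,0,0,0,0,0,30],
  ],
)

```text
time: 7.82
ee_pos: [0.4255, 0.2874, 0.18]
tcp_rot: [-109.8, 89.8, -31.1]
wrist_force: [-0.6, -0.9, -0.1]
opening: 0.0532
```

```bash
python3 -c "
from h import *
go([.559,-.12,.235],-19,0)
o,im=snap('wrist','pics/w7.png')
o,im=snap('scene','pics/s7.png');cv2.imwrite('pics/s7c.png',cv2.resize(im[50:180,140:280,::-1],None,fx=5,fy=4.6,interpolation=cv2.INTER_CUBIC))"
```

```text
t 7.83 pos [0.4255 0.2874 0.18  ] q [34.1 -0.9 -1.6 89.2 -0.2 45.4] F [-0.6  -0.88 -0.07] op 0.0532
turn [ 7.68 -0.05  0.16] shift after turn [ -55.  -258.8 -341.7] shift before turn [ -54.  -211.  -373.3]
```

View pics/w7.png

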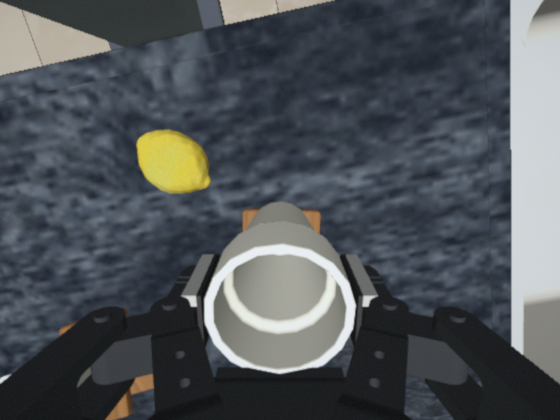

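View pics/s7c.png

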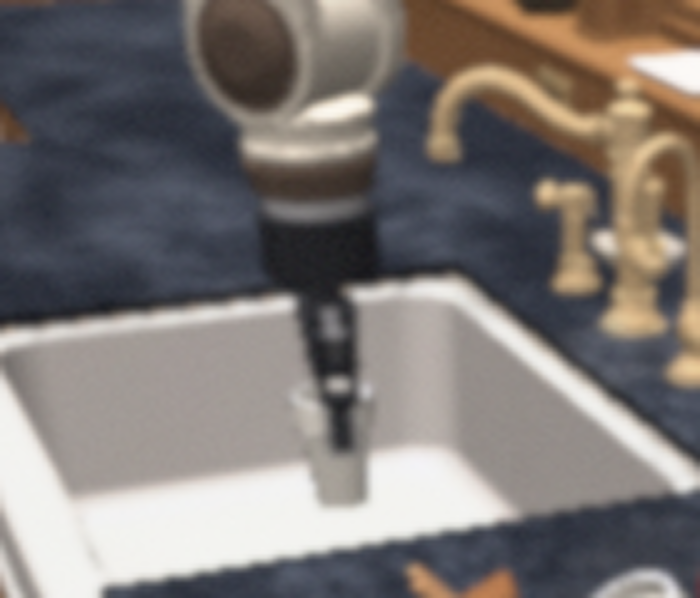

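```bash
python3 - <<'E'
from h import *
np.set_printoptions(precision=2,suppress=True)
im=cv2.imread("pics/w7.png")[:,:,::-1];g=im.astype(int)
c=rimcontour(im,(281,308),225);print(c.min(0),c.max(0))
o=dict(ee_pos=np.zeros(3),tcp_rot=[0,0,0]);n=np.array([1.,0,0])
for d in (-.024,-.028,-.032,-.036):
    p,r,s=circ_on_plane("wrist",c,[d,0,0],n,o);print(p*1000,r*1000,s*1000)
col=g[195:260,281];print(np.c_[np.arange(195,260),col][::1][:30].tolist())
for d in (.055,.05,.06):
    oo,dd=ray("wrist",(281,203.5),o);print(d,(oo+dd*(d-oo[0])/dd[0])*1000)
cv2.imwrite("pics/w7c.png",cv2.resize(im[195:385,190:370,::-1],None,fx=3.1,fy=3.1,interpolation=cv2.INTER_CUBIC))
E
```

```text
[205. 245.] [353. 367.]
[-24.    -8.55  -1.3 ] 29.89866276711887 0.4808723642378524
[-28.    -5.85  -1.3 ] 28.898671523640793 0.46478909799902823
[-32.    -3.14  -1.3 ] 27.898680280162697 0.4487058317602025
[-36.    -0.43  -1.3 ] 26.898689036684637 0.4326225655213753
[[195, 54, 62, 73], [196, 58, 67, 78], [197, 64, 71, 82], [198, 68, 75, 87], [199, 72, 80, 92], [200, 78, 86, 96], [201, 101, 106, 107], [202, 120, 122, 117], [203, 128, 128, 120], [204, 128, 129, 121], [205, 128, 128, 120], [206, 128, 127, 119], [207, 127, 127, 120], [208, 128, 128, 120], [209, 127, 127, 120], [210, 128, 128, 120], [211, 126, 127, 118], [212, 128, 128, 120], [213, 127, 128, 120], [214, 126, 127, 120], [215, 127, 127, 120], [216, 127, 127, 119], [217, 127, 127, 120], [218, 125, 126, 119], [219, 126, 127, 120], [220, 130, 130, 122], [221, 138, 138, 131], [222, 144, 144, 136], [223, 145, 145, 137], [224, 145, 145, 136]]
0.055 [55.   14.63 -0.21]
0.05 [50.   16.09 -0.23]
0.06 [60.   13.18 -0.18]
```

View pics/w7c.png

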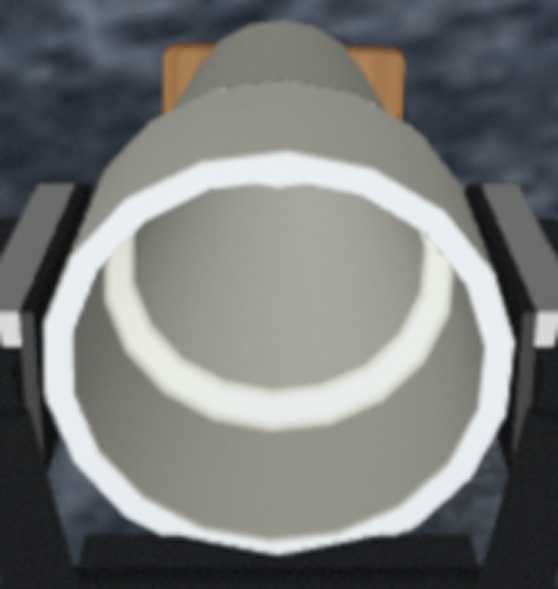

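```bash
python3 - <<'E'
from h import *
np.set_printoptions(precision=2,suppress=True)
im=cv2.imread("pics/w7.png")[:,:,::-1]
o=dict(ee_pos=np.zeros(3),tcp_rot=[0,0,0]);n=np.array([1.,0,0])
for th in (190,205):
  c=rimcontour(im,(281,308),th);print(c.min(0),c.max(0))
  for d in (-.028,-.030,-.032,-.034):
    p,r,s=circ_on_plane("wrist",c,[d,0,0],n,o);b=d+.085;oo,dd=ray("wrist",(281,201.3),o);e=(oo+dd*(b-oo[0])/dd[0])
    print(p*1000,r*1000,s*1000,"base centre y",e[1]*1000-17,"tilt",np.degrees((e[1]*1000-17-p[1]*1000)/85))
E
```

```text
[205. 244.] [355. 372.]
[-28.    -5.96  -1.24] 29.34582992507534 0.37507859221085316 base centre y -1.5496002164454836 tilt 2.9699494015347137
[-30.    -4.6   -1.24] 28.838097710920334 0.3685891017247572 base centre y -0.9818880160245698 tilt 2.4389112697744633
[-32.    -3.24  -1.24] 28.33036549676534 0.36209961123866174 base centre y -0.4141758156036559 tilt 1.9078731380142067
[-34.    -1.89  -1.24] 27.822633282610358 0.3556101207525658 base centre y 0.15353638481725085 tilt 1.376835006253944
[205. 244.] [354. 372.]
[-28.    -5.96  -1.27] 29.26191432086487 0.3653590321450565 base centre y -1.5496002164454836 tilt 2.9750640142191935
[-30.    -4.61  -1.27] 28.755633987799516 0.3590377063953271 base centre y -0.9818880160245698 tilt 2.4439373910572857
[-32.    -3.25  -1.27] 28.249353654734165 0.3527163806455983 base centre y -0.4141758156036559 tilt 1.9128107678953656
[-34.    -1.9   -1.27] 27.743073321668792 0.3463950548958719 base centre y 0.15353638481725085 tilt 1.381684144733449
```

>>> carry_out(
  increments=[
    [7.7,0,0,-30,0,0,30],
    [0,0,0,-25,-16,-22,30],
    [0,0,0,0,-33,-43,30],
    [0,0,0,0,-33,-43,30],
    [0,0,0,0,-33,-43,30],
    [0,0,0,0,-33,-43,30],
    [0,0,0,0,-33,-43,30],
    [0,0,0,0,-33,-43,30],
    [0,0,0,0,-33,-43,30],
    [0,0,0,0,-12,-18,30],
    [0,0,0,0,0,0,30],
    [0,0,0,0,0,0,30],
  ],
)

```text
time: 9.43
ee_pos: [0.5591, -0.1179, 0.2358]
tcp_rot: [-90.9, 89.9, -19.9]
wrist_force: [-0.1, 0.2, -0.9]
opening: 0.053
```

```bash
python3 -c "
from h import *
go([.5597,-.1188,.235],-19,0)
o,im=snap('wrist','pics/w8.png')
o,im=snap('scene','pics/s8.png');cv2.imwrite('pics/s8c.png',cv2.resize(im[140:260,240:370,::-1],None,fx=5,fy=5,interpolation=cv2.INTER_CUBIC))"
```

```text
t 9.43 pos [ 0.5591 -0.1179  0.2358] q [-11.9   8.   13.9  95.8  -0.    7. ] F [-0.08  0.15 -0.92] op 0.053
turn [ 0.06 -0.    0.08] shift after turn [ 0.8 -0.8 -0.6] shift before turn [ 0.9 -0.8 -0.6]
```

View pics/w8.png

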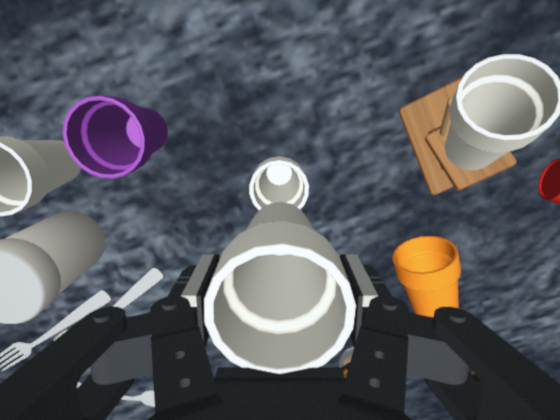

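View pics/s8c.png

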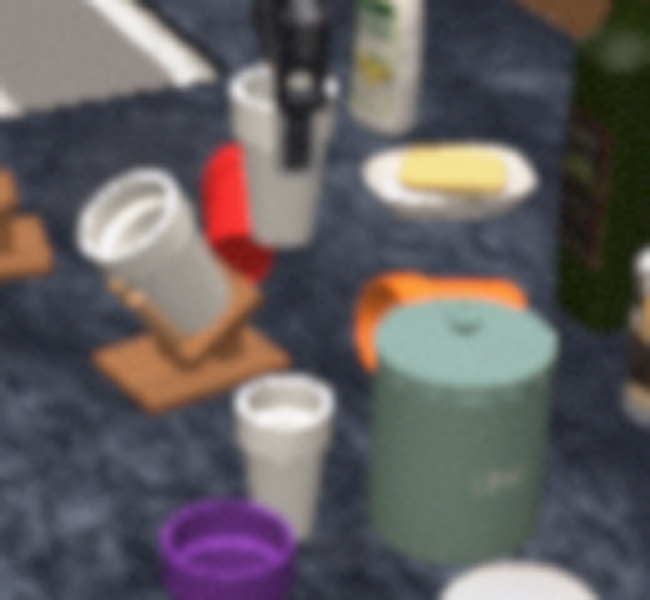

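```bash
python3 - <<'E'
from h import *
np.set_printoptions(precision=2,suppress=True)
im=cv2.imread("pics/w8.png")[:,:,::-1]
o=dict(ee_pos=np.zeros(3),tcp_rot=[0,0,0]);n=np.array([1.,0,0])
m=(im.min(2)>190).astype(np.uint8);m[:150]=0;m[215:]=0;m[:,:245]=0;m[:,313:]=0
cs,_=cv2.findContours(m,cv2.RETR_EXTERNAL,cv2.CHAIN_APPROX_NONE);c=max(cs,key=len)[:,0,:]
h=cv2.convexHull(c)[:,0,:].astype(float);print(h.min(0),h.max(0));h=h[h[:,1]<198];print(len(h))
for d in (.146,.150,.154): 
  p,r,s=circ_on_plane("wrist",h,[d,0,0],n,o);print("SS rim",p*1000,r*1000,s*1000)
c=rimcontour(im,(281,308),200);p,r,s=circ_on_plane("wrist",c,[-.035,0,0],n,o);print("held",p*1000,r*1000)
# held base silhouette: row near 203
for cc in (270,275,280,285,290): print(cc,im[198:212,cc].sum(1).tolist())
# scene: expected px of held axis
ob=sensors.get_obs();t=ob["ee_pos"];print(t)
for z in (.035,-.05): print("held axis px in crop", (proj("scene",t+[0,0,z])-[240,140]+.5)*5-.5)
print("SS",[(proj("scene",[.5597,-.1188,z])-[240,140]+.5)*5-.5 for z in (.085,0)])
E
```

```text
[250. 160.] [308. 209.]
20
SS rim [146.     1.02  -1.73] 25.668831175080598 0.11302683067515146
SS rim [150.     0.03  -1.74] 26.023378264612017 0.11458799774121105
SS rim [154.    -0.95  -1.75] 26.377925354143425 0.11614916480727519
held [-35.    -1.35  -1.15] 27.617675960405496
270 [496, 500, 524, 628, 685, 609, 454, 412, 413, 414, 415, 412, 414, 413]
275 [516, 513, 515, 509, 464, 421, 410, 408, 411, 410, 413, 412, 411, 411]
280 [528, 528, 522, 493, 441, 412, 409, 412, 412, 411, 409, 409, 412, 410]
285 [534, 532, 533, 528, 492, 433, 404, 405, 404, 402, 402, 401, 403, 404]
290 [537, 587, 681, 735, 737, 642, 459, 397, 399, 392, 394, 395, 393, 395]
[ 0.56 -0.12  0.24]
held axis px in crop [287.21  97.87]
held axis px in crop [285.22 242.8 ]
SS [array([284.48, 402.64]), array([282.72, 527.23])]
```

>>> carry_out(
  increments=[
    [0,0,-1.2,10,0,-0.6,30],
    [0,0,0,25,0,0,30],
    [0,0,0,25,0,0,30],
    [0,0,0,20,0,0,30],
    [0,0,0,10,0,0,30],
    [0,0,0,0,0,0,30],
    [0,0,0,0,0,0,30],
  ],
  squeeze=20,
)

```text
time: 10.4
ee_pos: [0.5613, -0.1202, 0.1464]
tcp_rot: [-90.0, 88.7, -19.0]
wrist_force: [0.4, 0.7, -0.5]
opening: 0.0533
```

```bash
python3 -c "
from h import *
go([.5597,-.1188,.145],-19,0)
o,im=snap('wrist','pics/w9.png');cv2.imwrite('pics/w9c.png',cv2.resize(im[150:385,180:380,::-1],None,fx=2.5,fy=2.5,interpolation=cv2.INTER_CUBIC))
o,im=snap('scene','pics/s9.png');cv2.imwrite('pics/s9c.png',cv2.resize(im[140:260,240:370,::-1],None,fx=5,fy=5,interpolation=cv2.INTER_CUBIC))"
```

```text
t 10.4 pos [ 0.5613 -0.1202  0.1464] q [-12.    6.    1.8  84.5  -0.2   7. ] F [ 0.4   0.71 -0.48] op 0.0533
turn [ 0.01 -0.    1.32] shift after turn [1.4 1.9 0.8] shift before turn [1.3 2.  0.8]
```

View pics/w9c.png

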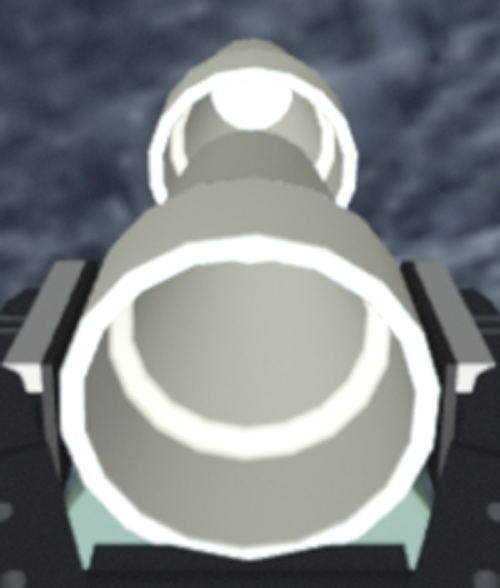

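View pics/s9c.png

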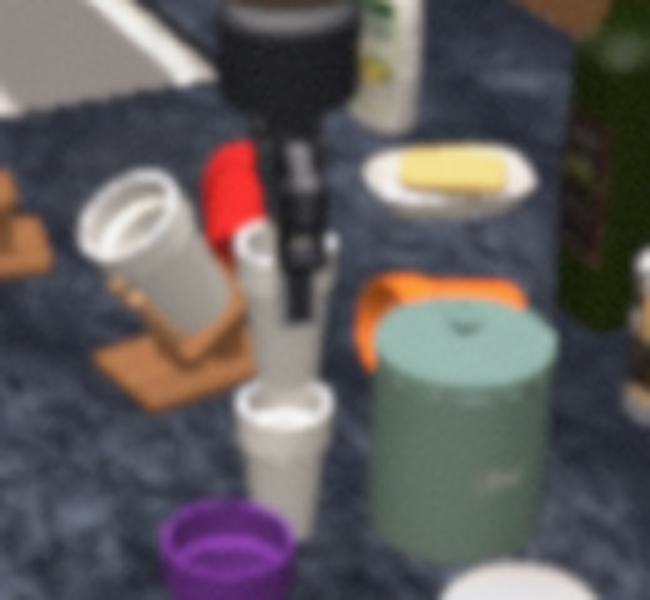

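```bash
cat >> h.py <<'E'
def place_meas(f,seed,H,box,rheld,Ltum,dm,zr,thr=190,rowcut=198,o=None):
    "held rim vs standing rim in tool axes (mm)"
    im=cv2.imread(f)[:,:,::-1];t0=dict(ee_pos=np.zeros(3),tcp_rot=[0,0,0]);n=np.array([1.,0,0])
    m=(im.min(2)>thr).astype(np.uint8);x0,x1,y0,y1=box;k=np.zeros_like(m);k[y0:y1,x0:x1]=1;m*=k
    cs,_=cv2.findContours(m,cv2.RETR_EXTERNAL,cv2.CHAIN_APPROX_NONE);c=max(cs,key=len)[:,0,:]
    h=cv2.convexHull(c)[:,0,:].astype(float);h=h[h[:,1]<rowcut]
    R=rpy(o["tcp_rot"]);nn=R.T@np.array([0,0,1.]);p0=np.array([o["ee_pos"][2]-zr,0,0])
    p,r,s=circ_on_plane("wrist",h,p0,nn,t0);print("standing rim tool",(p*1000).round(2),"r",round(r*1000,2),"sd",round(s*1000,2),len(h))
    c=rimcontour(im,seed,200);q,r,s=circ_on_plane("wrist",c,[-dm,0,0],n,t0);print("held rim",(q*1000).round(2),"r",round(r*1000,2))
    d=-nn; # world down in tool axes
    ax=q+np.array([1,0,0])*0
    off=(p-q)-d*np.dot(p-q,d);print("down in tool",d.round(4),"lateral correction (tool mm) assuming held axis vertical",(off*1000).round(2))
E
python3 - <<'E'
from h import *
o=sensors.get_obs();print(o["ee_pos"].round(4),o["tcp_rot"].round(2))
place_meas("pics/w9.png",(281,308),None,(235,330,170,240),.0275,.085,.035,.085,190,215,o)
E
```

```text
[ 0.5613 -0.1204  0.1464] [-89.96  88.67 -18.97]
standing rim tool [61.28  3.7  -0.3 ] r 26.29 sd 0.12 20
held rim [-35.    -1.35  -1.13] r 27.66
down in tool [ 0.9997  0.0232 -0.    ] lateral correction (tool mm) assuming held axis vertical [-0.07  2.81  0.83]
```

```bash
cat >> h.py <<'E'
def edges(im,row,c0,thr=140,span=25):
    "subpixel left/right edges of white object around c0 along row"
    g=im[row].astype(float).min(1);
    def walk(s):
        c=int(round(c0))
        while abs(c-c0)<span and g[c]>thr: c+=s
        return c-s*(thr-g[c])/(g[c-s]-g[c]+1e-9)
    l,r=walk(-1),walk(1);return l,r,(l+r)/2
E
python3 - <<'E'
from h import *
im=cv2.imread("pics/s9.png")[:,:,::-1]
for r in range(184,247):
    print(r,[int(v) for v in im[r,284:310].min(1)]) if r in(190,206,210,214,217,222,228,236,240,244) else 0
for th in (115,125):
  for r in (206,208,210,212,214,224,226,228,234,237,240,243): print(th,r,np.round(edges(im,r,296.5,th),2))
o=sensors.get_obs()
for nm,b,zz in (("held axis vert thru TCP",o["ee_pos"],[.181,.12,.11,.096]),("SS",np.array([.5597,-.1188,0]),[.08,.06,.03,0])):
    for z in zz: print(nm,z,proj("scene",[b[0],b[1],z]).round(2))
E
```

```text
190 [31, 37, 89, 156, 199, 198, 183, 175, 173, 167, 143, 96, 54, 46, 61, 75, 77, 72, 65, 51, 69, 106, 123, 101, 75, 67]
206 [60, 46, 43, 48, 61, 86, 111, 128, 139, 145, 145, 146, 141, 139, 138, 138, 139, 136, 130, 119, 94, 64, 50, 55, 61, 72]
210 [43, 47, 50, 54, 66, 80, 103, 126, 139, 146, 148, 148, 147, 149, 148, 147, 146, 139, 128, 110, 78, 53, 46, 43, 49, 52]
214 [75, 78, 76, 75, 70, 76, 88, 112, 134, 144, 149, 150, 149, 148, 149, 146, 144, 134, 123, 98, 63, 43, 44, 40, 38, 39]
217 [57, 61, 74, 109, 146, 170, 177, 174, 162, 156, 156, 155, 157, 156, 154, 157, 161, 172, 184, 187, 173, 140, 92, 60, 49, 45]
222 [67, 70, 97, 151, 198, 211, 206, 203, 216, 223, 228, 232, 234, 234, 233, 231, 226, 218, 204, 205, 207, 187, 136, 85, 68, 58]
228 [62, 68, 80, 108, 132, 150, 163, 169, 172, 174, 175, 173, 172, 170, 168, 165, 158, 153, 148, 140, 125, 106, 78, 54, 50, 59]
236 [72, 65, 62, 64, 74, 104, 125, 138, 145, 149, 148, 152, 150, 149, 149, 147, 143, 138, 127, 105, 76, 54, 48, 49, 47, 44]
240 [55, 52, 51, 50, 59, 71, 94, 118, 134, 145, 152, 154, 152, 151, 149, 145, 139, 130, 115, 88, 65, 56,
[... 450 characters left out ...]
[290.87 302.   296.44]
115 243 [295.91 301.56 298.74]
125 206 [290.82 302.45 296.64]
125 208 [290.87 302.29 296.58]
125 210 [290.96 302.17 296.56]
125 212 [291.39 301.86 296.62]
125 214 [291.59 301.82 296.7 ]
125 224 [287.17 305.18 296.18]
125 226 [287.32 304.45 295.88]
125 228 [287.71 304.   295.85]
125 234 [289.91 302.13 296.02]
125 237 [290.21 301.92 296.07]
125 240 [291.44 301.33 296.39]
125 243 [296.4  296.35 296.37]
held axis vert thru TCP 0.181 [297.71 189.99]
held axis vert thru TCP 0.12 [297.41 209.5 ]
held axis vert thru TCP 0.11 [297.37 212.61]
held axis vert thru TCP 0.096 [297.3  216.91]
SS 0.08 [296.48 221.64]
SS 0.06 [296.39 227.63]
SS 0.03 [296.27 236.44]
SS 0 [296.14 245.05]
```

>>> carry_out(
  increments=[
    [0,0,0,8,1.6,0.8,30],
    [0,0,0,12,0.3,0,30],
    [0,0,0,12,0.3,0,30],
    [0,0,0,6,0.1,0,30],
    [0,0,0,2,0,0,30],
    [0,0,0,0,0,0,30],
    [0,0,0,0,0,0,30],
  ],
)

```text
time: 11.38
ee_pos: [0.56, -0.1192, 0.1058]
tcp_rot: [-90.2, 88.7, -19.2]
wrist_force: [-0.1, 0.2, -1.0]
opening: 0.0532
```

```bash
python3 - <<'E'
from h import *
go([.5597,-.1188,.106],-19,0)
o,im=snap('scene','pics/s10.png');cv2.imwrite('pics/s10c.png',cv2.resize(im[140:260,240:370,::-1],None,fx=5,fy=5,interpolation=cv2.INTER_CUBIC))
for r in (206,208,210,212,214,216,218,224,226,228,234,236,238): print(r,np.round(edges(im,r,296.5,115),2))
o,im=snap("wrist","pics/w10.png")
E
```

```text
t 11.38 pos [ 0.56   -0.1192  0.1058] q [-11.9   6.1  -2.6  80.   -0.2   7.1] F [-0.12  0.22 -0.99] op 0.0532
turn [-0.01 -0.    1.29] shift after turn [-0.2  0.4  0.3] shift before turn [-0.2  0.4  0.3]
206 [365.   293.91 329.45]
208 [294.15 294.63 294.39]
210 [294.9  294.94 294.92]
212 [294.83 294.94 294.89]
214 [294.93 294.93 294.93]
216 [295.12 295.12 295.12]
218 [286.54 306.17 296.35]
224 [286.88 305.5  296.19]
226 [286.93 304.94 295.94]
228 [287.35 304.5  295.92]
234 [289.48 302.74 296.11]
236 [289.55 302.47 296.01]
238 [289.97 302.28 296.12]
```

View pics/s10c.png

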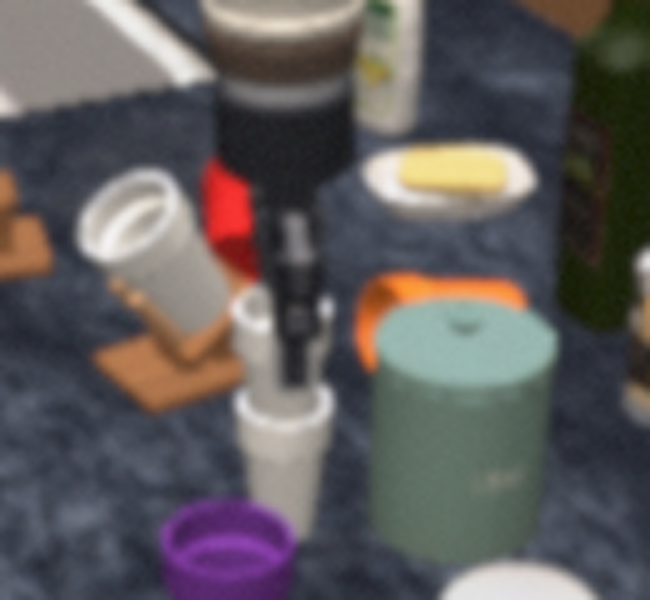

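View pics/w10.png

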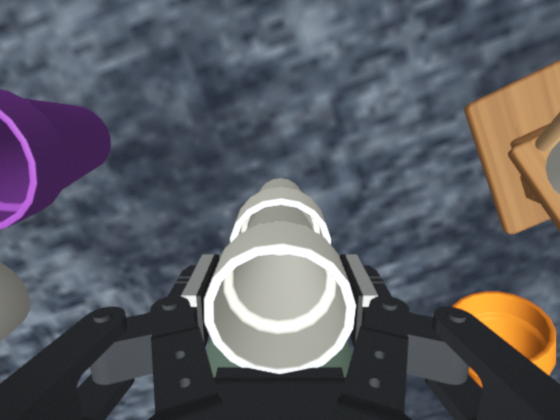

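>>> carry_out(
  increments=[
    [0,0,0,2,0.1,0,30],
    [0,0,0,3,0.1,0,30],
    [0,0,0,3,0,0,30],
    [0,0,0,2,0.1,0,30],
    [0,0,0,2,0,0,30],
    [0,0,0,1,0,0,30],
    [0,0,0,0,0,0,30],
    [0,0,0,0,0,0,30],
  ],
)

```text
time: 12.48
ee_pos: [0.5598, -0.1192, 0.0924]
tcp_rot: [-90.4, 88.7, -19.4]
wrist_force: [-0.4, 0.4, -0.0]
opening: 0.0534
```

>>> carry_out(
  increments=[
    [0,0,0,0,0,0,30],
  ],
)

```text
time: 12.6
ee_pos: [0.5598, -0.1192, 0.0924]
tcp_rot: [-90.4, 88.7, -19.4]
wrist_force: [0.1, -0.2, -0.2]
opening: 0.053
```

```bash
python3 - <<'E'
from h import *
go([.5597,-.1188,.084],-19,0)
o,im=snap('scene','pics/s11.png');cv2.imwrite('pics/s11c.png',cv2.resize(im[170:250,260:340,::-1],None,fx=7,fy=7,interpolation=cv2.INTER_CUBIC))
o,im=snap("wrist","pics/w11.png");cv2.imwrite('pics/w11c.png',cv2.resize(im[170:385,190:370,::-1],None,fx=2.7,fy=2.7,interpolation=cv2.INTER_CUBIC))
E
```

```text
t 12.6 pos [ 0.5598 -0.1192  0.0924] q [-11.9   6.3  -3.9  78.6  -0.2   7.1] F [ 0.06 -0.24 -0.17] op 0.053
turn [-0.01 -0.01  1.25] shift after turn [8.4 0.2 0.3] shift before turn [8.4 0.4 0.3]
```

View pics/s11c.png

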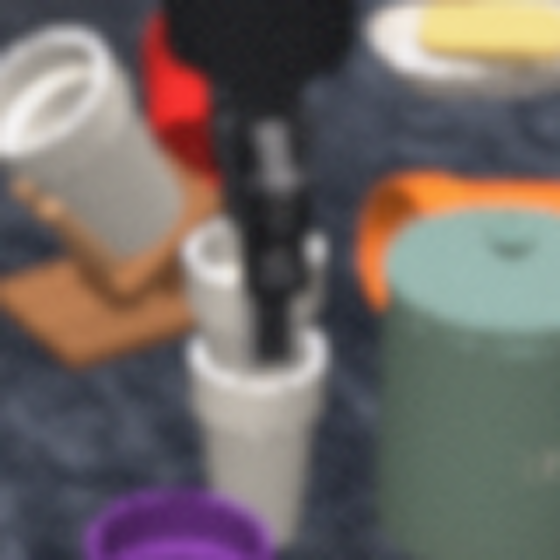

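View pics/w11c.png

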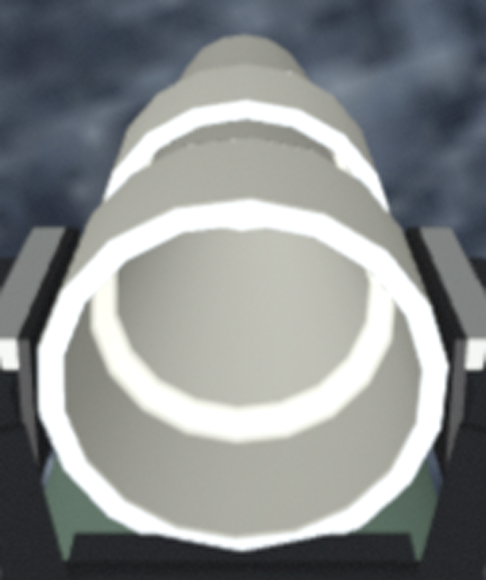

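```bash
python3 - <<'E'
from h import *
o=sensors.get_obs()
for thr in (190,225): place_meas("pics/w11.png",(281,308),None,(225,340,200,245),.0275,.085,.035,.085,thr,236,o)
place_meas("pics/w11.png",(281,308),None,(225,340,200,245),.0275,.085,.037,.085,thr,236,o)
E
```

```text
standing rim tool [ 7.4   0.62 -0.76] r 26.31 sd 0.11 16
held rim [-35.    -1.3   -1.18] r 27.63
down in tool [9.998e-01 2.190e-02 2.000e-04] lateral correction (tool mm) assuming held axis vertical [-0.02  1.    0.42]
standing rim tool [ 7.4   0.51 -0.75] r 26.15 sd 0.11 18
held rim [-35.    -1.3   -1.18] r 27.63
down in tool [9.998e-01 2.190e-02 2.000e-04] lateral correction (tool mm) assuming held axis vertical [-0.02  0.89  0.42]
standing rim tool [ 7.4   0.51 -0.75] r 26.15 sd 0.11 18
held rim [-37.     0.05  -1.18] r 27.12
down in tool [9.998e-01 2.190e-02 2.000e-04] lateral correction (tool mm) assuming held axis vertical [ 0.01 -0.51  0.42]
```

>>> carry_out(
  increments=[
    [0,0,0,1,0.2,0.2,30],
    [0,0,0,1,0.1,0.2,30],
    [0,0,0,1,0,0,30],
    [0,0,0,1,0,0,30],
    [0,0,0,1,0,0,30],
    [0,0,0,0,0,0,30],
    [0,0,0,0,0,0,30],
  ],
)

```text
time: 13.58
ee_pos: [0.5597, -0.1187, 0.0872]
tcp_rot: [-90.6, 88.8, -19.6]
wrist_force: [0.2, 0.2, -1.5]
opening: 0.0534
```

>>> carry_out(
  increments=[
    [0,0,0,0.5,0,0,30],
    [0,0,0,0,0,0,30],
  ],
)

```text
time: 13.82
ee_pos: [0.5597, -0.1187, 0.0868]
tcp_rot: [-90.3, 88.8, -19.3]
wrist_force: [2.0, -0.2, -1.7]
opening: 0.0532
```

>>> carry_out(
  increments=[
    [0,0,0,0.5,0,0,30],
    [0,0,0,0,0,0,30],
  ],
)

```text
time: 14.08
ee_pos: [0.5598, -0.1187, 0.0863]
tcp_rot: [-90.4, 88.7, -19.4]
wrist_force: [0.4, -0.1, -1.1]
opening: 0.0533
```

>>> carry_out(
  increments=[
    [0,0,0,0.5,0,0,30],
    [0,0,0,0,0,0,30],
  ],
)

```text
time: 14.32
ee_pos: [0.5597, -0.1187, 0.0858]
tcp_rot: [-90.4, 88.8, -19.4]
wrist_force: [0.8, 0.3, 0.1]
opening: 0.0534
```

>>> carry_out(
  increments=[
    [0,0,0,0.5,0,0,30],
    [0,0,0,0,0,0,30],
  ],
)

```text
time: 14.58
ee_pos: [0.5598, -0.1187, 0.0853]
tcp_rot: [-90.4, 88.8, -19.4]
wrist_force: [1.1, 0.1, -0.8]
opening: 0.0534
```

>>> carry_out(
  increments=[
    [0,0,0,0.5,0,0,30],
    [0,0,0,0,0,0,30],
  ],
)

```text
time: 14.82
ee_pos: [0.5598, -0.1187, 0.0848]
tcp_rot: [-90.5, 88.8, -19.5]
wrist_force: [0.1, 0.3, -0.2]
opening: 0.0531
```

```bash
python3 - <<'E'
from h import *
for i in range(3):
    o,im=snap(["scene","wrist","scene"][i],f"pics/p{i}.png");print(o["wrist_force"].round(2),o["torque"].round(3),o["ee_pos"].round(4))
im=cv2.imread("pics/p0.png");cv2.imwrite('pics/p0c.png',cv2.resize(im[190:250,265:330],None,fx=9,fy=9,interpolation=cv2.INTER_CUBIC))
E
```

```text
[ 0.11  0.35 -0.16] [-0.076 -0.069  0.024] [ 0.5598 -0.1187  0.0848]
[ 0.44 -0.41 -0.95] [-0.051 -0.108  0.002] [ 0.5598 -0.1187  0.0848]
[ 0.66 -0.34 -0.57] [-0.057 -0.111 -0.01 ] [ 0.5598 -0.1187  0.0848]
```

View pics/p0c.png

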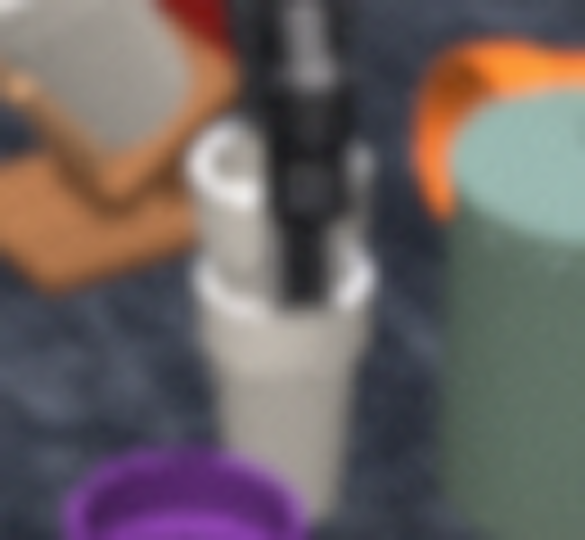

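```bash
python3 - <<'E'
from h import *
from scipy.signal import find_peaks
o=[("s10",.1058),("s11",.0924),("p0",.0848)]
for f,z in o:
    im=cv2.imread(f"pics/{f}.png").min(2).astype(float)
    for c in (289,290,291,292):
        g=cv2.resize(im[180:245,c].reshape(-1,1),None,fx=1,fy=10,interpolation=cv2.INTER_CUBIC)[:,0]
        pk,_=find_peaks(g,prominence=12);print(f,z,c,[(round(180+(k+.5)/10-.5,2),int(g[k])) for k in pk])
t=np.array([.5598,-.119])
for z in (.14,.13,.12,.119,.085): print(z,proj("scene",[*t,z]).round(2))
E
```

```text
s10 0.1058 289 [(np.float64(198.75), 172), (np.float64(203.75), 209), (np.float64(221.65), 208)]
s10 0.1058 290 [(np.float64(198.25), 168), (np.float64(204.45), 209), (np.float64(222.85), 207)]
s10 0.1058 291 [(np.float64(198.25), 166), (np.float64(204.65), 223), (np.float64(223.45), 207)]
s10 0.1058 292 [(np.float64(182.15), 59), (np.float64(204.55), 227), (np.float64(223.85), 212)]
s11 0.0924 289 [(np.float64(182.95), 48), (np.float64(203.15), 174), (np.float64(208.35), 211), (np.float64(221.75), 208)]
s11 0.0924 290 [(np.float64(183.65), 50), (np.float64(202.35), 171), (np.float64(208.65), 221), (np.float64(222.95), 209)]
s11 0.0924 291 [(np.float64(187.15), 60), (np.float64(202.35), 167), (np.float64(208.75), 225), (np.float64(223.45), 208)]
s11 0.0924 292 [(np.float64(187.05), 63), (np.float64(208.85), 224), (np.float64(223.85), 212)]
p0 0.0848 289 [(np.float64(184.85), 48), (np.float64(198.15), 78), (np.float64(205.15), 197), (np.float64(210.55), 213), (np.float64(222.55), 198)]
p0 0.0848 290 [(np.float64(184.95), 55), (np.float64(198.45), 69), (np.float64(204.95), 178), (np.float64(210.85), 221), (np.float64(223.45), 201)]
p0 0.0848 291 [(np.float64(185.05), 52), (np.float64(189.85), 57), (np.float64(211.25), 227), (np.float64(223.75), 206)]
p0 0.0848 292 [(np.float64(189.15), 57), (np.float64(211.35), 226), (np.float64(224.05), 203)]
0.14 [296.8  203.11]
0.13 [296.76 206.26]
0.12 [296.71 209.39]
0.119 [296.71 209.7 ]
0.085 [296.56 220.15]
```

```bash
python3 - <<'E'
from h import *
for f in ("s8","s9","s10","s11","p0","p2"):
    im=cv2.imread(f"pics/{f}.png")[:,:,::-1]
    print(f,[np.round(edges(im,r,296.5,115),2).tolist() for r in (225,228,231,234,237)])
E
python3 -c "
import cv2
im=cv2.imread('pics/p1.png')[170:385,190:370];cv2.imwrite('pics/p1c.png',cv2.resize(im,None,fx=2.7,fy=2.7,interpolation=cv2.INTER_CUBIC))"
```

```text
s8 [[286.81, 305.16, 295.98], [287.22, 304.55, 295.89], [288.96, 303.17, 296.07], [289.39, 302.78, 296.08], [289.79, 302.48, 296.13]]
s9 [[286.93, 305.14, 296.04], [287.29, 304.53, 295.91], [289.0, 303.13, 296.06], [289.48, 302.8, 296.14], [289.71, 302.41, 296.06]]
s10 [[286.93, 305.12, 296.02], [287.35, 304.5, 295.92], [289.0, 303.09, 296.04], [289.48, 302.74, 296.11], [289.74, 302.39, 296.06]]
s11 [[286.93, 305.11, 296.02], [287.3, 304.48, 295.89], [289.05, 303.05, 296.05], [289.5, 302.74, 296.12], [289.83, 302.33, 296.08]]
p0 [[286.69, 304.91, 295.8], [287.16, 304.26, 295.71], [288.8, 303.1, 295.95], [289.35, 302.52, 295.94], [289.71, 302.19, 295.95]]
p2 [[286.75, 304.94, 295.85], [287.13, 304.33, 295.73], [288.8, 303.07, 295.93], [289.36, 302.53, 295.94], [289.65, 302.19, 295.92]]
```

View pics/p1c.png

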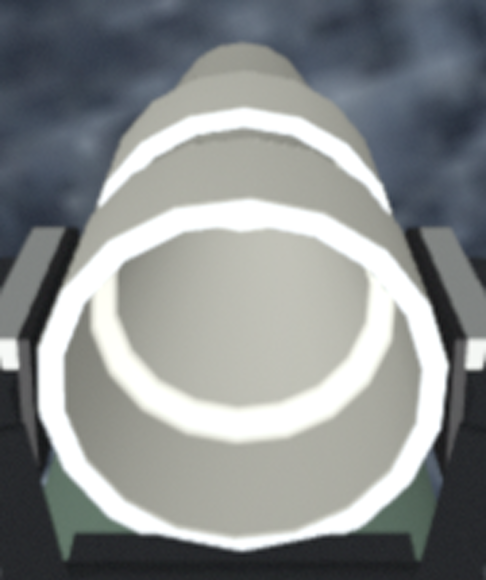

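```bash
python3 - <<'E'
from h import *
o=sensors.get_obs()
for d in (.035,.038): place_meas("pics/p1.png",(281,308),None,(225,340,200,247),.0275,.085,d,.085,190,240,o)
# stand rim heights tri: near-edge rim
E
```

```text
standing rim tool [-0.22  1.99 -1.08] r 26.05 sd 0.08 19
held rim [-35.    -1.27  -1.21] r 27.7
down in tool [9.998e-01 2.180e-02 1.000e-04] lateral correction (tool mm) assuming held axis vertical [-0.05  2.5   0.12]
standing rim tool [-0.22  1.99 -1.08] r 26.05 sd 0.08 19
held rim [-38.     0.76  -1.21] r 26.93
down in tool [9.998e-01 2.180e-02 1.000e-04] lateral correction (tool mm) assuming held axis vertical [-0.01  0.41  0.12]
```

>>> carry_out(
  increments=[
    [0,0,0,0.5,0,0,30],
    [0,0,0,0,0,0,30],
  ],
)

```text
time: 15.22
ee_pos: [0.5598, -0.1187, 0.0843]
tcp_rot: [-90.3, 88.7, -19.3]
wrist_force: [1.0, -0.5, -0.3]
opening: 0.0531
```

>>> carry_out(
  increments=[
    [0,0,0,0.5,0,0,30],
    [0,0,0,0,0,0,30],
  ],
)

```text
time: 15.48
ee_pos: [0.5598, -0.1187, 0.0838]
tcp_rot: [-90.3, 88.8, -19.3]
wrist_force: [0.1, -0.8, 0.3]
opening: 0.0533
```

>>> carry_out(
  increments=[
    [0,0,0,0.5,0,0,30],
    [0,0,0,0,0,0,30],
  ],
)

```text
time: 15.72
ee_pos: [0.5598, -0.1187, 0.0833]
tcp_rot: [-90.5, 88.8, -19.5]
wrist_force: [1.0, -0.2, -0.3]
opening: 0.0534
```

>>> carry_out(
  increments=[
    [0,0,0,0.5,0,0,30],
    [0,0,0,0,0,0,30],
  ],
)

```text
time: 15.98
ee_pos: [0.5598, -0.1187, 0.0828]
tcp_rot: [-90.5, 88.8, -19.6]
wrist_force: [-0.8, 0.7, -0.1]
opening: 0.0534
```

```bash
python3 - <<'E'
from h import *
o,im=snap("wrist","pics/p3.png");print(o["wrist_force"].round(2),o["torque"].round(3),o["ee_pos"].round(4))
for d in (.035,.038): place_meas("pics/p3.png",(281,308),None,(225,340,200,250),.0275,.085,d,.085,190,240,o)
o,im=snap("scene","pics/p4.png")
print([np.round(edges(im,r,296.5,115),2).tolist() for r in (225,228,231,234,237)])
from scipy.signal import find_peaks
im=im.min(2).astype(float)
for c in (289,290,291,292):
        g=cv2.resize(im[180:245,c].reshape(-1,1),None,fx=1,fy=10,interpolation=cv2.INTER_CUBIC)[:,0]
        pk,_=find_peaks(g,prominence=12);print(c,[(round(180+(k+.5)/10-.5,2),int(g[k])) for k in pk][-2:])
E
```

```text
[-0.79  0.74 -0.11] [-0.04  -0.1    0.069] [ 0.5598 -0.1187  0.0828]
standing rim tool [-2.27  2.13 -1.03] r 26.22 sd 0.09 18
held rim [-35.    -1.28  -1.21] r 27.69
down in tool [9.998e-01 2.170e-02 2.000e-04] lateral correction (tool mm) assuming held axis vertical [-0.06  2.7   0.17]
standing rim tool [-2.27  2.13 -1.03] r 26.22 sd 0.09 18
held rim [-38.     0.75  -1.21] r 26.93
down in tool [9.998e-01 2.170e-02 2.000e-04] lateral correction (tool mm) assuming held axis vertical [-0.01  0.6   0.17]
[[286.56, 304.84, 295.7], [286.87, 304.29, 295.58], [288.6, 303.03, 295.82], [289.4, 302.45, 295.93], [289.64, 302.17, 295.9]]
289 [(np.float64(211.45), 207), (np.float64(222.65), 205)]
290 [(np.float64(211.75), 220), (np.float64(223.35), 203)]
291 [(np.float64(211.65), 225), (np.float64(223.75), 205)]
292 [(np.float64(211.65), 222), (np.float64(224.05), 202)]
```

>>> carry_out(
  increments=[
    [0,0,0,0.5,0,0,30],
    [0,0,0,0,0,0,30],
  ],
)

```text
time: 16.32
ee_pos: [0.5598, -0.1187, 0.0823]
tcp_rot: [-90.4, 88.8, -19.4]
wrist_force: [1.6, -0.8, -0.7]
opening: 0.053
```

>>> carry_out(
  increments=[
    [0,0,0,0.5,0,0,30],
    [0,0,0,0,0,0,30],
  ],
)

```text
time: 16.58
ee_pos: [0.5599, -0.1187, 0.0818]
tcp_rot: [-90.4, 88.8, -19.4]
wrist_force: [1.2, 0.6, 0.4]
opening: 0.053
```

```bash
python3 - <<'E'
from h import *
o,im=snap("wrist","pics/p5.png");print(o["wrist_force"].round(2),o["torque"].round(3),o["ee_pos"].round(4))
for d in (.038,): place_meas("pics/p5.png",(281,308),None,(225,340,200,250),.0275,.085,d,.085,190,240,o)
o,im=snap("scene","pics/p6.png")
print([np.round(edges(im,r,296.5,115),2).tolist() for r in (225,228,231,234,237)])
E
```

```text
[1.23 0.64 0.36] [-0.068 -0.125  0.025] [ 0.5599 -0.1187  0.0818]
standing rim tool [-3.26  2.3  -1.05] r 26.21 sd 0.13 16
held rim [-38.     0.75  -1.21] r 26.93
down in tool [9.998e-01 2.180e-02 1.000e-04] lateral correction (tool mm) assuming held axis vertical [-0.02  0.8   0.15]
[[286.58, 296.78, 291.68], [286.79, 304.21, 295.5], [288.61, 302.78, 295.69], [289.46, 302.42, 295.94], [289.67, 302.17, 295.92]]
```

>>> carry_out(
  increments=[
    [0,0,0,-1.5,0,0,30],
    [0,0,0.5,0,-0.5,0,30],
    [0,0,0.5,0,-0.5,0,30],
    [0,0,0,0,0,0,30],
    [0,0,0,0,0,0,30],
  ],
)

```text
time: 17.3
ee_pos: [0.5608, -0.1191, 0.0833]
tcp_rot: [-92.3, 89.8, -21.4]
wrist_force: [0.5, -0.4, -0.3]
opening: 0.0532
```

```bash
python3 - <<'E'
from h import *
o,im=snap("wrist","pics/p7.png");print(o["wrist_force"].round(2),o["torque"].round(3),o["ee_pos"].round(4),o["tcp_rot"].round(2))
for d in (.038,): place_meas("pics/p7.png",(281,308),None,(225,340,200,250),.0275,.085,d,.085,190,240,o)
o,im=snap("scene","pics/p8.png")
print([np.round(edges(im,r,296.5,115),2).tolist() for r in (225,228,231,234,237)])
E
```

```text
[ 0.49 -0.41 -0.3 ] [-0.059 -0.174  0.017] [ 0.5608 -0.1191  0.0833] [-92.34  89.75 -21.36]
standing rim tool [-1.69  2.25 -1.12] r 26.12 sd 0.11 16
held rim [-38.     0.77  -1.24] r 26.93
down in tool [1.0e+00 4.3e-03 2.0e-04] lateral correction (tool mm) assuming held axis vertical [-0.01  1.33  0.11]
[[286.84, 304.89, 295.87], [287.31, 304.35, 295.83], [289.0, 303.17, 296.09], [289.43, 302.74, 296.08], [289.71, 302.25, 295.98]]
```

>>> carry_out(
  increments=[
    [0,0,0,0.5,0,0,30],
    [0,0,0,0.5,0,0,30],
    [0,0,0,0,0,0,30],
  ],
)

```text
time: 17.77
ee_pos: [0.5608, -0.1191, 0.0823]
tcp_rot: [-92.0, 89.7, -21.0]
wrist_force: [0.5, -0.2, 0.0]
opening: 0.0532
```

>>> carry_out(
  increments=[
    [0,0,0,0.5,0,0,30],
    [0,0,0,0,0,0,30],
  ],
)

```text
time: 18.02
ee_pos: [0.5607, -0.1191, 0.0818]
tcp_rot: [-92.3, 89.8, -21.3]
wrist_force: [0.6, -1.0, -0.2]
opening: 0.0534
```

```bash
python3 - <<'E'
from h import *
o,im=snap("wrist","pics/p9.png");print(o["wrist_force"].round(2),o["torque"].round(3),o["ee_pos"].round(4),o["tcp_rot"].round(2))
for d in (.038,): place_meas("pics/p9.png",(281,308),None,(225,340,200,250),.0275,.085,d,.085,190,240,o)
o,im=snap("scene","pics/p10.png")
print([np.round(edges(im,r,296.5,115),2).tolist() for r in (225,228,231,234,237)])
cv2.imwrite('pics/p10c.png',cv2.resize(im[190:250,265:330,::-1],None,fx=9,fy=9,interpolation=cv2.INTER_CUBIC))
im=cv2.imread("pics/p9.png");cv2.imwrite('pics/p9c.png',cv2.resize(im[190:260,220:345],None,fx=6,fy=6,interpolation=cv2.INTER_CUBIC))
E
```

```text
[ 0.61 -1.03 -0.21] [-0.149 -0.151  0.025] [ 0.5607 -0.1191  0.0818] [-92.31  89.76 -21.32]
standing rim tool [-3.21  2.31 -1.  ] r 26.26 sd 0.1 16
held rim [-38.     0.77  -1.24] r 26.94
down in tool [1.0e+00 4.3e-03 2.0e-04] lateral correction (tool mm) assuming held axis vertical [-0.01  1.39  0.24]
[[286.76, 297.67, 292.21], [287.27, 304.32, 295.79], [289.0, 303.22, 296.11], [289.43, 302.67, 296.05], [289.64, 302.26, 295.95]]
```

View pics/p10c.png

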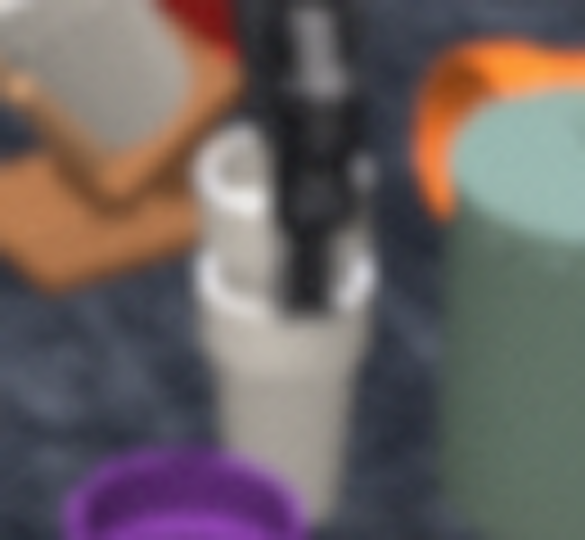

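View pics/p9c.png

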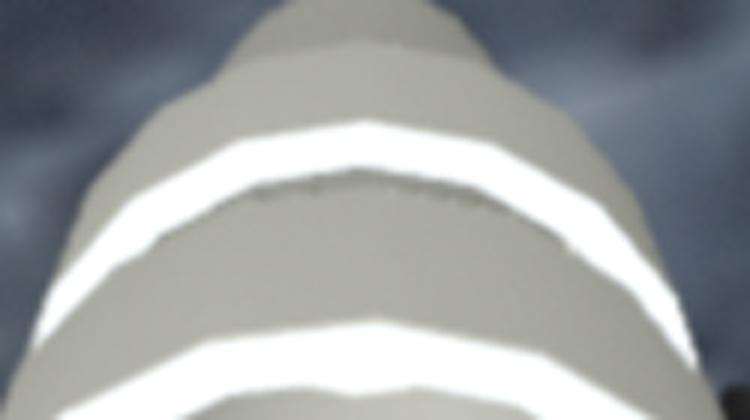

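>>> carry_out(
  increments=[
    [0,0,0,0.5,0,0,30],
    [0,0,0,0,0,0,30],
  ],
)

```text
time: 18.38
ee_pos: [0.5608, -0.119, 0.0814]
tcp_rot: [-91.2, 89.7, -20.2]
wrist_force: [0.8, -0.3, -0.5]
opening: 0.0533
```

```bash
python3 - <<'E'
from h import *
from scipy.signal import find_peaks
for f in ("p8","p10"):
  im=cv2.imread(f"pics/{f}.png").min(2).astype(float)
  for c in (288,289,290,291,292,293):
        g=cv2.resize(im[180:245,c].reshape(-1,1),None,fx=1,fy=10,interpolation=cv2.INTER_CUBIC)[:,0]
        pk,_=find_peaks(g,prominence=12);P=[(round(180+(k+.5)/10-.5,2),int(g[k])) for k in pk][-2:];print(f,c,P,(P[1][0]-P[0][0])/.308)
E
```

```text
p8 288 [(np.float64(209.75), 201), (np.float64(220.05), 209)] 33.44155844155848
p8 289 [(np.float64(210.65), 206), (np.float64(222.35), 199)] 37.98701298701295
p8 290 [(np.float64(211.25), 212), (np.float64(223.05), 195)] 38.31168831168835
p8 291 [(np.float64(211.45), 224), (np.float64(223.65), 197)] 39.61038961038967
p8 292 [(np.float64(211.45), 231), (np.float64(223.85), 201)] 40.259740259740276
p8 293 [(np.float64(211.35), 223), (np.float64(224.15), 194)] 41.558441558441594
p10 288 [(np.float64(209.85), 200), (np.float64(220.95), 210)] 36.03896103896102
p10 289 [(np.float64(211.15), 209), (np.float64(222.45), 204)] 36.688311688311636
p10 290 [(np.float64(211.65), 219), (np.float64(223.15), 203)] 37.33766233766234
p10 291 [(np.float64(211.75), 225), (np.float64(223.65), 202)] 38.636363636363654
p10 292 [(np.float64(212.05), 228), (np.float64(223.95), 202)] 38.63636363636356
p10 293 [(np.float64(212.05), 220), (np.float64(224.15), 194)] 39.28571428571427
```

>>> carry_out(
  increments=[
    [0,0,0,0.5,0,0,30],
    [0,0,0,0,0,0,30],
  ],
)

```text
time: 18.62
ee_pos: [0.5609, -0.1191, 0.0811]
tcp_rot: [-90.2, 89.7, -19.2]
wrist_force: [0.1, -0.2, 1.6]
opening: 0.0533
```

>>> carry_out(
  increments=[
    [0,0,0,0.4,0,0,30],
    [0,0,0,0,0,0,30],
  ],
)

```text
time: 18.88
ee_pos: [0.561, -0.1191, 0.0808]
tcp_rot: [-90.3, 89.7, -19.3]
wrist_force: [1.4, 0.9, 2.9]
opening: 0.0533
```

>>> carry_out(
  increments=[
    [0,0,0,0.4,0,0,30],
    [0,0,0,0,0,0,30],
  ],
)

```text
time: 19.12
ee_pos: [0.561, -0.1192, 0.0804]
tcp_rot: [-92.9, 89.7, -22.0]
wrist_force: [-0.0, -1.4, 5.0]
opening: 0.0537
```

```bash
python3 - <<'E'
from h import *
o,im=snap("wrist","pics/p11.png");print(o["wrist_force"].round(2),o["torque"].round(3),o["ee_pos"].round(4),o["tcp_rot"].round(2))
place_meas("pics/p11.png",(281,308),None,(225,340,200,250),.0275,.085,.038,.085,190,240,o)
o,im=snap("scene","pics/p12.png");print(o["wrist_force"].round(2),o["torque"].round(3))
print([np.round(edges(im,r,296.5,115),2).tolist() for r in (228,231,234,237)])
E
```

```text
[-0.   -1.41  5.02] [-0.177 -0.24  -0.032] [ 0.561  -0.1192  0.0804] [-92.94  89.71 -21.96]
standing rim tool [-4.65  2.55 -1.15] r 26.03 sd 0.11 13
held rim [-38.     0.77  -1.21] r 26.93
down in tool [1.e+00 5.e-03 3.e-04] lateral correction (tool mm) assuming held axis vertical [-0.01  1.62  0.06]
[ 1.43 -0.99  4.68] [-0.226 -0.236 -0.017]
[[287.24, 304.38, 295.81], [288.96, 303.15, 296.06], [289.45, 302.67, 296.06], [289.65, 302.26, 295.96]]
```

>>> carry_out(
  increments=[
    [0,0,0,-0.7,0,0,30],
    [0,0,0,0,0,0,30],
    [0,0,0,0,0,0,66],
    [0,0,0,0,0,0,70],
    [0,0,0,0,0,0,80],
    [0,0,0,0,0,0,80],
  ],
)

```text
time: 19.98
ee_pos: [0.5607, -0.1191, 0.0807]
tcp_rot: [-91.6, 89.8, -20.6]
wrist_force: [-0.0, -0.5, 1.0]
opening: 0.0685
```

```bash
python3 - <<'E'
from h import *
o,im=snap("wrist","pics/r1.png");print(o["wrist_force"].round(2),o["torque"].round(3),o["ee_pos"].round(4),o["opening"])
o,im=snap("scene","pics/r2.png")
print([np.round(edges(im,r,296.5,115),2).tolist() for r in (228,231,234,237)])
cv2.imwrite('pics/r2c.png',cv2.resize(im[190:250,265:330,::-1],None,fx=9,fy=9,interpolation=cv2.INTER_CUBIC))
E
```

```text
[-0.05 -0.5   0.97] [-0.046  0.001 -0.023] [ 0.5607 -0.1191  0.0807] 0.06845547574786233
[[287.32, 304.48, 295.9], [289.0, 303.08, 296.04], [289.5, 302.76, 296.13], [289.81, 302.35, 296.08]]
```

View pics/r1.png

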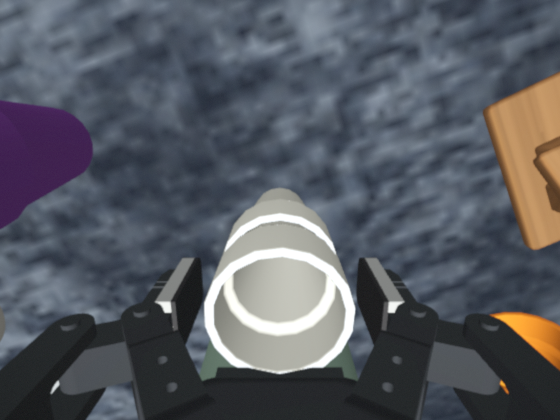

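View pics/r2c.png

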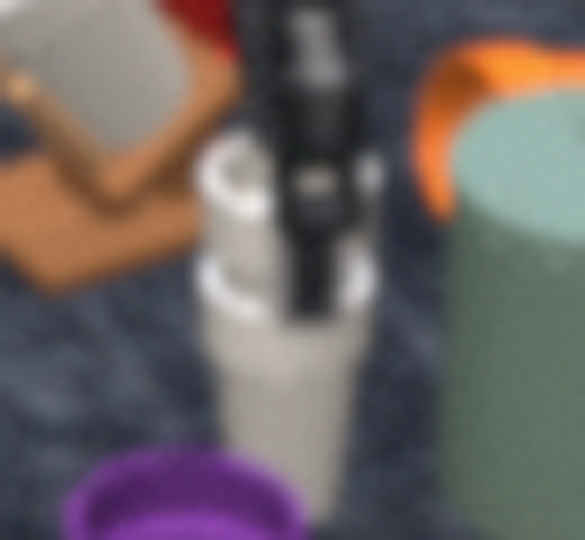

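>>> carry_out(
  increments=[
    [0,0,0,-5,0,0,82],
    [0,0,0,-20,0,0,85],
    [0,0,0,-40,0,0,100],
    [0,0,0,-50,0,0,100],
    [0,0,0,-15,-10,-20,100],
    [0,0,0,0,0,-40,100],
    [0,0,0,0,0,-40,100],
    [0,0,0,0,0,-20,100],
  ],
)

```text
time: 21.08
ee_pos: [0.5301, -0.2371, 0.2112]
tcp_rot: [-93.3, 89.7, -22.3]
wrist_force: [0.6, 0.7, 0.5]
opening: 0.0854
```

```bash
python3 - <<'E'
from h import *
go([.4698,-.3452,.175],-18,0)
o,im=snap("scene","pics/r3.png")
cv2.imwrite('pics/r3c.png',cv2.resize(im[190:250,265:330,::-1],None,fx=9,fy=9,interpolation=cv2.INTER_CUBIC))
E
```

```text
t 21.07 pos [ 0.5301 -0.2371  0.2112] q [-24.1   8.6  11.8  92.9   0.   -5. ] F [0.6  0.66 0.45] op 0.0854
turn [-1.09 -0.02  0.27] shift after turn [  36.2   23.9 -121.4] shift before turn [  36.1   21.8 -121.9]
```

View pics/r3c.png

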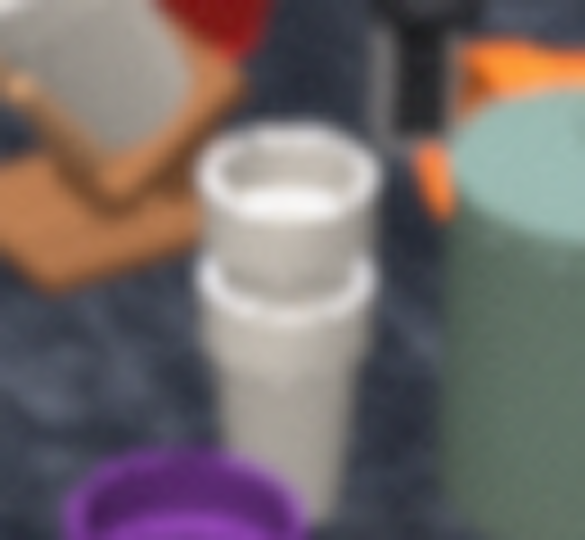

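The slim pair is seated: the two rims are concentric in the scene crop and about 34 mm apart. On to the look pose for the wide standing tumbler.

>>> carry_out(
  increments=[
    [-1.1,0,0,0,6,-30,100],
    [0,0,0,0,6,-35,100],
    [0,0,0,10,6,-35,100],
    [0,0,0,16,5,-21,100],
    [0,0,0,10,0,0,100],
    [0,0,0,0,0,0,100],
    [0,0,0,0,0,0,100],
  ],
)

```text
time: 22.0
ee_pos: [0.4718, -0.3426, 0.1751]
tcp_rot: [-91.8, 89.7, -19.7]
wrist_force: [-0.2, 0.2, 0.6]
opening: 0.0852
```

```bash
python3 - <<'E'
from h import *
np.set_printoptions(precision=4,suppress=True)
o,im=snap("wrist","pics/v1.png");R=rpy(o["tcp_rot"]);print(o["ee_pos"],o["tcp_rot"])
c=rimcontour(im,(280,215),200);print(c.min(0),c.max(0))
p,r,s=circ_on_plane("wrist",c,[.47,-.345,.095],np.array([0,0,1.]),o);print(p,r,s,R.T@(p-o["ee_pos"])*1000)
go([.48,-.1,.22],7.3,33)
E
```

```text
[ 0.4718 -0.3426  0.1751] [-91.8426  89.7283 -19.6846]
[227. 162.] [322. 254.]
[ 0.4683 -0.3462  0.095 ] 0.033239403220622986 0.00012949379572665067 [80.0755  2.576  -4.4446]
t 22.05 pos [ 0.4718 -0.3428  0.1753] q [-36.    8.5   7.7  88.9   0.1 -18.2] F [-0.28  0.87  0.76] op 0.0857
turn [-24.41  -7.32 -32.18] shift after turn [-16.3 -57.  239.7] shift before turn [-45.1  66.4 233.6]
```

View pics/v1.png

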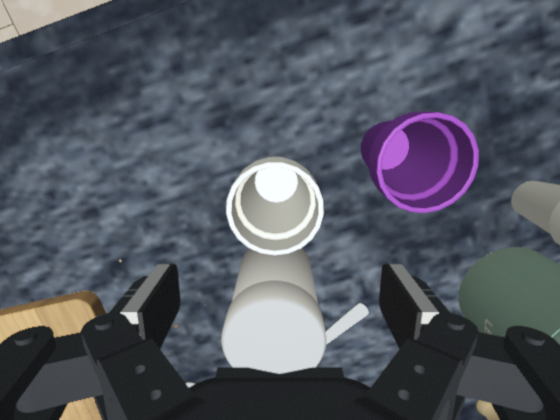

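>>> carry_out(
  increments=[
    [0,0,0,-25,5,15,100],
    [0,0,0,-10,13,53,100],
    [0,0,0,0,13,53,100],
    [0,0,0,0,13,53,100],
    [0,0,0,0,13,53,100],
    [0,0,0,0,13,53,100],
    [0,0,0,0,13,53,100],
    [0,0,0,10,14,53,100],
    [-4.9,-1.5,-6.4,0,0,0,100],
    [-4.9,-1.5,-6.4,0,0,0,100],
    [-4.9,-1.5,-6.5,0,0,0,100],
    [-4.9,-1.4,-6.4,0,0,0,100],
  ],
)

```text
time: 23.55
ee_pos: [0.4976, 0.0546, 0.2005]
tcp_rot: [-87.4, 63.2, 4.9]
wrist_force: [-1.4, -0.7, -0.3]
opening: 0.0857
```

```bash
python3 - <<'E'
from h import *
go([.4985,.0541,.190],7.3,33)
E
```

```text
t 23.55 pos [0.4976 0.0546 0.2005] q [  6.7 -29.9 -27.3  65.8  -0.8   4.2] F [-1.35 -0.7  -0.34] op 0.0857
turn [-4.69 -1.33 -6.18] shift after turn [ 9.2  5.  -0.6] shift before turn [ 9.7  3.9 -0.7]
```

>>> carry_out(
  increments=[
    [-4.7,-1.3,-6.2,9,4,0,100],
    [0,0,0,0,0,0,100],
    [0,0,0,0,0,0,100],
    [0,0,0,0,0,0,100],
  ],
)

```text
time: 24.05
ee_pos: [0.4989, 0.0543, 0.1909]
tcp_rot: [-89.9, 57.3, 7.1]
wrist_force: [-0.7, -0.7, -0.9]
opening: 0.0854
```

```bash
python3 - <<'E'
from h import *
np.set_printoptions(precision=4,suppress=True)
o,im=snap("wrist","pics/v2.png");R=rpy(o["tcp_rot"]);n=R[:,0];print(o["ee_pos"],o["tcp_rot"])
c=rimcontour(im,(280,215),200);print(c.min(0),c.max(0),len(c))
for d in (.068,.072,.076,.080,.084):
    p,r,s=circ_on_plane("wrist",c,o["ee_pos"]+n*d,n,o);print(d,p,r,s,"tool",R.T@(p-o["ee_pos"])*1000)
e=cv2.fitEllipse(c.astype(np.float32))[0]
p,er=tri([ray("wrist",e,o),ray("top",(247.75,221.92)),ray("scene",(265.4,182.4))]);print(p,er,R.T@(p-o["ee_pos"])*1000)
E
```

```text
[0.4989 0.0543 0.1909] [-89.9116  57.2931   7.092 ]
[232. 164.] [330. 258.] 43
0.068 [0.5316 0.0582 0.1312] 0.03216915426019048 0.00010620424989999302 tool [68.      4.5337 -0.1677]
0.072 [0.5348 0.0586 0.1286] 0.03277752833792582 0.00010821275506807461 tool [72.      3.2532 -0.1466]
0.076 [0.538  0.059  0.1259] 0.033385902415661216 0.0001102212602361564 tool [76.      1.9727 -0.1256]
0.08 [0.5412 0.0594 0.1232] 0.03399427649339656 0.00011222976540424323 tool [80.      0.6922 -0.1045]
0.084 [0.5444 0.0598 0.1205] 0.034602650571131946 0.00011423827057232713 tool [84.     -0.5883 -0.0834]
[0.5388 0.0594 0.1257] [np.float64(0.0017302248743489932), np.float64(0.0003897507783445716), np.float64(0.001474891818430719)] [76.6073  1.3897  0.1789]
```

View pics/v2.png

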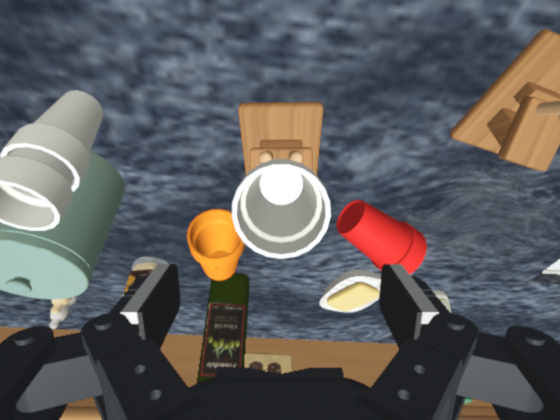

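>>> carry_out(
  increments=[
    [0,0,0,10,1,1.1,100],
    [0,0,0,22,1,0,100],
    [0,0,0,20,0,0,100],
    [0,0,0,8,0,0,100],
    [0,0,0,0,0,0,100],
    [0,0,0,0,0,0,100],
    [0,0,0,0,0,0,100],
  ],
)

```text
time: 24.98
ee_pos: [0.5284, 0.0589, 0.1388]
tcp_rot: [-90.0, 57.2, 7.1]
wrist_force: [-0.4, 0.2, -0.2]
opening: 0.0853
```

```bash
python3 - <<'E'
from h import *
np.set_printoptions(precision=4,suppress=True)
o,im=snap("wrist","pics/v3.png");R=rpy(o["tcp_rot"]);n=R[:,0];print(o["ee_pos"],o["tcp_rot"])
c=rimcontour(im,(285,257),200);print(c.min(0),c.max(0),len(c))
for d in (.010,.013,.016,.019):
    p,r,s=circ_on_plane("wrist",c,o["ee_pos"]+n*d,n,o);print(d,p,r,s,"tool",R.T@(p-o["ee_pos"])*1000)
e=cv2.fitEllipse(c.astype(np.float32))[0]
p,er=tri([ray("wrist",e,o),ray("top",(247.75,221.92)),ray("scene",(265.4,182.4))]);print(p,er,R.T@(p-o["ee_pos"])*1000)
E
```

```text
[0.5284 0.0589 0.1388] [-89.9561  57.2231   7.0918]
[215. 192.] [344. 311.] 44
0.01 [0.5327 0.0584 0.1295] 0.0321351551529346 0.0001208551381841894 tool [10.      1.5465 -0.9958]
0.013 [0.5354 0.0587 0.1277] 0.03276316889991513 0.00012321699664766147 tool [13.      0.1649 -0.9902]
0.016 [0.5382 0.0591 0.126 ] 0.03339118264689564 0.00012557885511113164 tool [16.     -1.2167 -0.9846]
0.019 [0.5409 0.0594 0.1242] 0.034019196393876135 0.0001279407135746028 tool [19.     -2.5983 -0.979 ]
[0.5389 0.0595 0.1255] [np.float64(0.0017326261192933674), np.float64(0.00028962388941100825), np.float64(0.001595279626519269)] [16.8564 -1.6123 -0.6642]
```

View pics/v3.png

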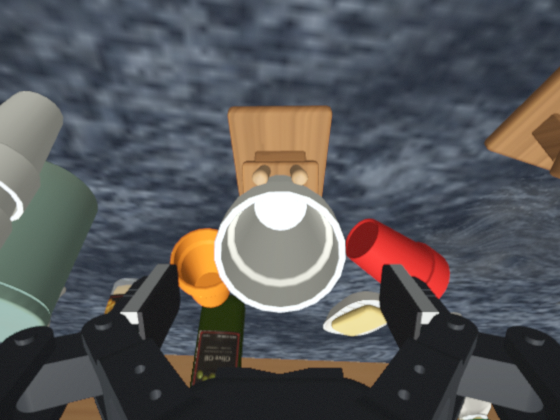

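>>> carry_out(
  increments=[
    [0,0,0,10,1,0.2,100],
    [0,0,0,14,0,0,100],
    [0,0,0,12,0,0,100],
    [0,0,0,8,0,0,100],
    [0,0,0,2,0,0,100],
    [0,0,0,0,0,0,100],
    [0,0,0,0,0,0,100],
  ],
)

```text
time: 25.9
ee_pos: [0.5522, 0.062, 0.0991]
tcp_rot: [-90.0, 57.3, 7.1]
wrist_force: [0.5, -0.0, 0.2]
opening: 0.0852
```

>>> carry_out(
  increments=[
    [0,0,0,0,0,0,70],
    [0,0,0,0,0,0,55],
    [0,0,0,0,0,0,45],
    [0,0,0,0,0,0,45],
    [0,0,0,0,0,0,45],
  ],
  squeeze=30,
)

```text
time: 26.52
ee_pos: [0.5521, 0.062, 0.0994]
tcp_rot: [-90.0, 57.2, 7.1]
wrist_force: [-6.7, 0.6, 5.2]
opening: 0.0675
```

```bash
python3 - <<'E'
from h import *
np.set_printoptions(precision=4,suppress=True)
o,im=snap("wrist","pics/v4.png");R=rpy(o["tcp_rot"]);n=R[:,0];print(o["ee_pos"],o["tcp_rot"],o["wrist_force"])
c=rimcontour(im,(281,308),200);print(c.min(0),c.max(0),len(c))
for d in (-.034,-.037,-.040):
    p,r,s=circ_on_plane("wrist",c,o["ee_pos"]+n*d,n,o);print(d,p,r,s,"tool",R.T@(p-o["ee_pos"])*1000)
E
```

```text
[0.5521 0.062  0.0994] [-89.959   57.2491   7.0923] [-6.6616  0.5615  5.1577]
[193. 227.] [366. 366.] 40
-0.034 [0.534  0.0586 0.1281] 0.0322426127426183 0.00012118808605485886 tool [-34.      -0.0613  -1.1267]
-0.037 [0.5308 0.0582 0.1295] 0.03135932345168125 0.00011786812748152241 tool [-37.       1.9194  -1.1309]
-0.04 [0.5275 0.0578 0.131 ] 0.0304760341607442 0.00011454816890819256 tool [-40.       3.9002  -1.1352]
```

View pics/v4.png

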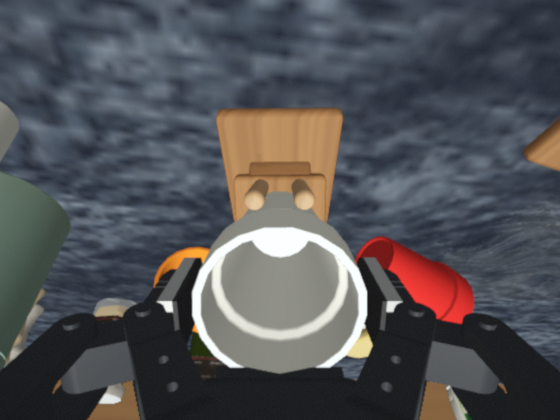

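>>> carry_out(
  increments=[
    [0,0,0,-4,0,0,45],
    [0,0,0,-10,0,0,45],
    [0,0,0,-20,0,0,45],
    [0,0,0,-30,0,0,45],
    [0,0,0,-30,0,0,45],
    [0,0,0,-25,0,0,45],
    [0,0,8,-10,0,0,45],
    [0,0,8.3,0,0,0,45],
    [0,0,8.3,0,0,0,45],
    [0,0,8.2,0,0,0,45],
    [0,0,0,0,0,0,45],
    [0,0,0,0,0,0,45],
  ],
)

```text
time: 28.08
ee_pos: [0.4827, 0.0534, 0.2075]
tcp_rot: [-58.9, 90.0, 38.2]
wrist_force: [0.6, 0.6, -1.1]
opening: 0.0675
```

```bash
python3 - <<'E'
from h import *
go([.469,-.345,.24],-18,0)
o,im=snap("wrist","pics/v5.png");print(o["tcp_rot"])
t0=dict(ee_pos=np.zeros(3),tcp_rot=[0,0,0]);n=np.array([1.,0,0])
c=rimcontour(im,(281,308),200);c=c[c[:,1]<355];print(c.min(0),c.max(0),len(c))
for col in (275,280,285): print(col,im[170:235,col].min(1).tolist())
for d in (-.034,-.037,-.040):
    p,r,s=circ_on_plane("wrist",c,n*d,n,t0);print((p*1000).round(2),r*1000)
cv2.imwrite('pics/v5c.png',cv2.resize(im[150:390,180:380,::-1],None,fx=2.5,fy=2.5,interpolation=cv2.INTER_CUBIC))
o,im=snap("scene","pics/v6.png");cv2.imwrite('pics/v6c.png',cv2.resize(im[100:230,200:330,::-1],None,fx=4.5,fy=4.5,interpolation=cv2.INTER_CUBIC))
print(proj("scene",o["ee_pos"]+[0,0,.037]),proj("scene",o["ee_pos"]-[0,0,.058]))
E
```

```text
t 28.07 pos [0.4827 0.0534 0.2075] q [ 6.3 -4.3 -1.9 92.4  0.  -0.8] F [ 0.64  0.62 -1.12] op 0.0675
turn [25.06  0.03  0.04] shift after turn [ -32.5 -110.1 -383.1] shift before turn [ -32.7   62.5 -393.7]
[-58.88415177  89.95067258  38.17364953]
[193. 227.] [366. 352.] 35
275 [91, 80, 71, 60, 56, 57, 60, 59, 61, 57, 54, 51, 49, 49, 54, 56, 58, 60, 59, 55, 62, 98, 122, 130, 132, 131, 131, 131, 131, 132, 131, 131, 131, 132, 131, 131, 131, 132, 139, 147, 149, 150, 150, 151, 151, 150, 151, 152, 151, 152, 151, 151, 152, 153, 154, 154, 172, 219, 241, 245, 246, 246, 246, 246, 246]
280 [64, 59, 56, 51, 50, 49, 51, 54, 58, 53, 52, 49, 46, 44, 50, 52, 58, 61, 60, 57, 59, 98, 123, 132, 132, 131, 131, 132, 131, 132, 130, 131, 132, 131, 131, 132, 132, 134, 149, 155, 150, 149, 150, 150, 150, 151, 150, 151, 152, 152, 152, 152, 152, 152, 153, 154, 172, 219, 241, 246, 246, 246, 246, 246, 246]
285 [47, 46, 49, 54, 58, 60, 61, 60, 62, 62, 62, 60, 56, 53, 55, 58, 64, 68, 70, 68, 71, 103, 126, 131, 133, 132, 132, 133, 131, 133, 132, 132, 132, 132, 131, 131, 131, 134, 150, 156, 150, 149, 149, 151, 151, 151, 151, 151, 150, 152, 151, 151, 152, 151, 152, 154, 173, 220, 241, 246, 246, 246, 246, 246, 246]
[-34.     0.65  -1.29] 32.18001308265496
[-37.     2.63  -1.29] 31.29915011013102
[-40.     4.6   -1.29] 30.418287137607106
[247.02252523 150.30718884] [248.40615106 179.90042096]
```

View pics/v5c.png

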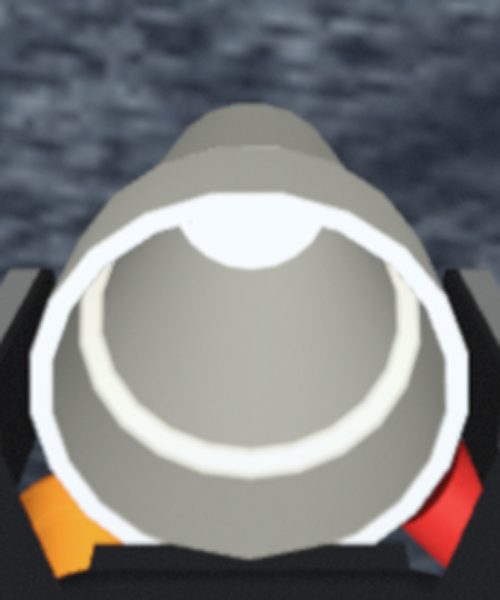

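View pics/v6c.png

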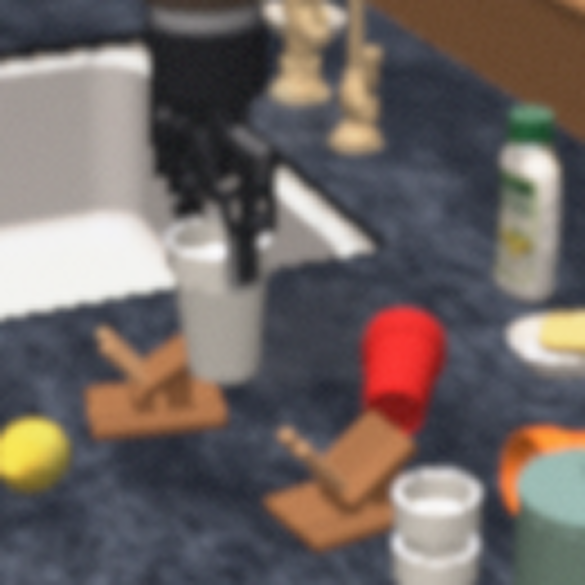

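```bash
python3 - <<'E'
from h import *
t0=dict(ee_pos=np.zeros(3),tcp_rot=[0,0,0]);n=np.array([1.,0,0])
im=cv2.imread("pics/v5.png")[:,:,::-1];c=rimcontour(im,(281,308),200);c=c[c[:,1]<355]
for d in (-.030,-.032,-.034,-.036):
    p,r,s=circ_on_plane("wrist",c,n*d,n,t0);oo,dd=ray("wrist",(280,191.0),t0);e=oo+dd*(d+.095-oo[0])/dd[0];yb=e[1]*1000-23
    print(d,(p*1000).round(2),(r*1000).round(2),"base y",yb.round(2),"tilt",np.degrees((yb-p[1]*1000)/95).round(2))
im=cv2.imread("pics/v6.png")[:,:,::-1]
for r in range(168,184,2): print(r,np.round(edges(im,r,250,115),2))
for z in (-.03,-.04,-.05,-.055): print(z,proj("scene",np.array([.4827,.0534,.2075])+[0,0,z]).round(2))
E
```

```text
-0.03 [-30.    -1.98  -1.29] 33.35 base y -2.62 tilt -0.39
-0.032 [-32.    -0.66  -1.29] 32.77 base y -2.12 tilt -0.88
-0.034 [-34.     0.65  -1.29] 32.18 base y -1.62 tilt -1.37
-0.036 [-36.     1.97  -1.29] 31.59 base y -1.11 tilt -1.86
168 [239.54 257.04 248.29]
170 [239.92 256.85 248.38]
172 [240.25 256.53 248.39]
174 [240.52 256.56 248.54]
176 [240.9  256.4  248.65]
178 [241.2  256.44 248.82]
180 [241.62 256.   248.81]
182 [242.48 255.47 248.97]
-0.03 [248.11 171.56]
-0.04 [248.25 174.62]
-0.05 [248.39 177.65]
-0.055 [248.46 179.16]
```

>>> carry_out(
  increments=[
    [8.4,0,0,-10,0,0,45],
    [8.4,0,0,-10,0,0,45],
    [8.3,0,0,-12,0,0,45],
    [0,0,0.5,0,-8,-25,45],
    [0,0,0,0,-16,-55,45],
    [0,0,0,0,-16,-55,45],
    [0,0,0,0,-16,-55,45],
    [0,0,0,0,-16,-55,45],
    [0,0,0,0,-16,-55,45],
    [0,0,0,0,-15,-53,45],
    [0,0,0,0,-7,-30,45],
    [0,0,0,0,0,0,45],
  ],
)

```text
time: 29.68
ee_pos: [0.4677, -0.3463, 0.2394]
tcp_rot: [100.6, 89.6, 172.4]
wrist_force: [-1.2, -0.3, -1.3]
opening: 0.0673
```

>>> carry_out(
  increments=[
    [0,0,0,0,0,0,45],
    [0,0,0,0,0,0,45],
  ],
  squeeze=20,
)

```text
time: 29.92
ee_pos: [0.469, -0.3437, 0.2391]
tcp_rot: [94.6, 89.5, 166.7]
wrist_force: [0.2, 1.0, -1.4]
opening: 0.0669
```

```bash
cat >> h.py <<'E'
def wmeas(f,o,box,rowcut,thr=190,d=.032,quiet=False):
    im=cv2.imread(f)[:,:,::-1];t0=dict(ee_pos=np.zeros(3),tcp_rot=[0,0,0]);n=np.array([1.,0,0])
    m=(im.min(2)>thr).astype(np.uint8);x0,x1,y0,y1=box;k=np.zeros_like(m);k[y0:y1,x0:x1]=1;m*=k
    cs,_=cv2.findContours(m,cv2.RETR_EXTERNAL,cv2.CHAIN_APPROX_NONE);c=max(cs,key=len)[:,0,:]
    h=cv2.convexHull(c)[:,0,:].astype(float);h=h[h[:,1]<rowcut]
    R=rpy(o["tcp_rot"]);nn=R.T@np.array([0,0,1.]);p0=np.array([o["ee_pos"][2]-.095,0,0])
    p,r,s=circ_on_plane("wrist",h,p0,nn,t0);print("standing rim tool",(p*1000).round(2),"r",round(r*1000,2),"sd",round(s*1000,2),len(h))
    c=rimcontour(im,(281,308),200);c=c[c[:,1]<355];q,r,s=circ_on_plane("wrist",c,[-d,0,0],n,t0);print("held rim",(q*1000).round(2),"r",round(r*1000,2))
    off=(p-q)+nn*0;off=off-nn*off.dot(nn);print("down in tool",(-nn).round(4),"lateral correction",(off*1000).round(2))
E
python3 - <<'E'
from h import *
go([.4683,-.3447,.24],-18,0)
o,im=snap("wrist","pics/v7.png")
cv2.imwrite('pics/v7c.png',cv2.resize(im[130:390,170:390,::-1],None,fx=2.3,fy=2.3,interpolation=cv2.INTER_CUBIC))
wmeas("pics/v7.png",o,(225,335,130,222),188)
E
```

```text
t 29.93 pos [ 0.469  -0.3437  0.2391] q [-36.1  10.1  16.6  97.   -0.2 -18.2] F [ 0.17  1.01 -1.42] op 0.0669
turn [ 0.03 -0.04 -0.5 ] shift after turn [-0.9  0.3 -1.2] shift before turn [-0.8  0.3 -1.2]
standing rim tool [144.14  -1.    -2.42] r 32.95 sd 0.08 20
held rim [-32.    -2.14  -1.64] r 33.39
down in tool [ 1.0e+00 -8.8e-03  7.0e-04] lateral correction [ 0.02  2.69 -0.9 ]
```

View pics/v7c.png

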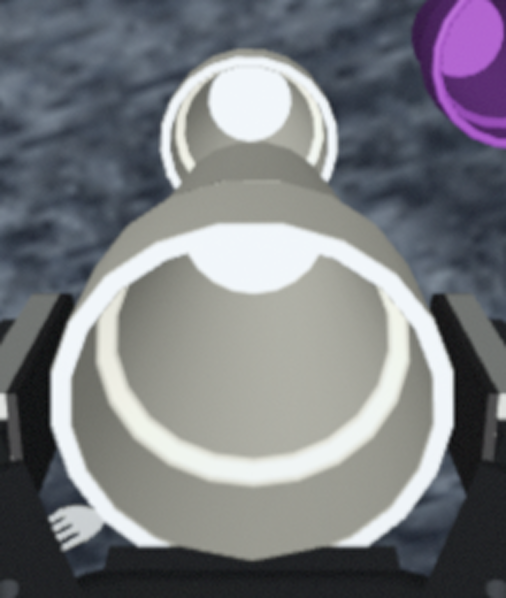

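>>> carry_out(
  increments=[
    [0,0,0,10,-0.1,-0.6,45],
    [0,0,0,22,-0.2,-0.6,45],
    [0,0,0,22,-0.2,0,45],
    [0,0,0,13,-0.1,0,45],
    [0,0,0,4,0,0,45],
    [0,0,0,0,0,0,45],
    [0,0,0,0,0,0,45],
  ],
)

```text
time: 30.85
ee_pos: [0.4687, -0.3461, 0.168]
tcp_rot: [94.4, 89.5, 166.4]
wrist_force: [-0.3, 0.3, -1.1]
opening: 0.0671
```

```bash
sed -i 's/c=c\[c\[:,1\]<355\];q/c=c[c[:,1]<330];q/' h.py; python3 - <<'E'
from h import *
go([.4683,-.3447,.168],-18,0)
o,im=snap("wrist","pics/v8.png")
cv2.imwrite('pics/v8c.png',cv2.resize(im[130:390,170:390,::-1],None,fx=2.3,fy=2.3,interpolation=cv2.INTER_CUBIC))
wmeas("pics/v7.png",o,(225,335,130,222),188)
wmeas("pics/v8.png",o,(215,340,140,240),195)
o,im=snap("scene","pics/v9.png");cv2.imwrite('pics/v9c.png',cv2.resize(im[190:320,240:370,::-1],None,fx=4.5,fy=4.5,interpolation=cv2.INTER_CUBIC))
E
```

```text
t 30.85 pos [ 0.4687 -0.3461  0.168 ] q [-36.3   9.1   7.6  89.   -0.2 -18.3] F [-0.35  0.27 -1.13] op 0.0671
turn [-0.04 -0.04 -0.53] shift after turn [0.  0.8 1.3] shift before turn [0.  0.8 1.3]
standing rim tool [73.17 17.06 -2.12] r 24.82 sd 0.06 20
held rim [-32.    -1.18  -1.24] r 32.7
down in tool [ 1.0e+00 -9.2e-03  7.0e-04] lateral correction [ 0.18 19.21 -0.96]
standing rim tool [ 7.301e+01 -5.000e-02 -1.400e-01] r 33.04 sd 0.09 16
held rim [-32.    -1.4   -1.19] r 32.88
down in tool [ 1.0e+00 -9.2e-03  7.0e-04] lateral correction [0.02 2.31 0.98]
```

View pics/v8c.png

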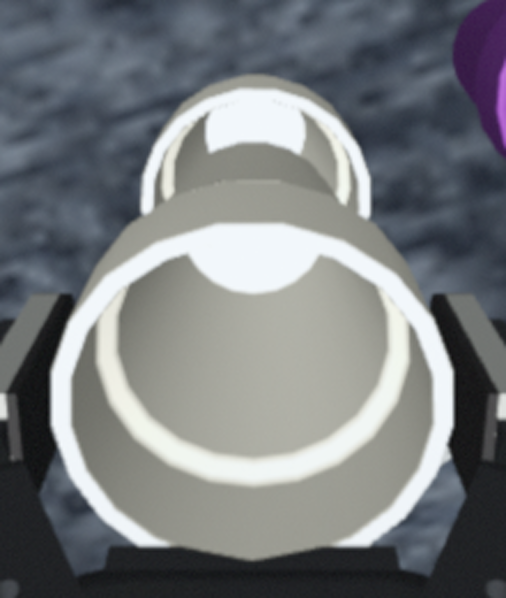

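View pics/v9c.png

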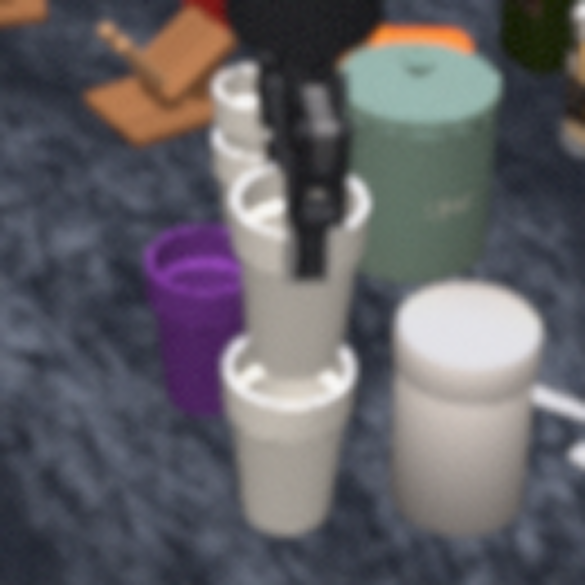

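```bash
python3 - <<'E'
from h import *
im=cv2.imread("pics/v9.png")[:,:,::-1]
for r in (252,255,258,261,264,282,286,290,295,300,304): print(r,np.round(edges(im,r,304.5,120),2))
b=[.4695,-.3451]
for z in (.2,.15,.13,.11,.08,.06,.03,0): print(z,proj("scene",[*b,z]).round(2))
print("per mm tool y, z:",(proj("scene",[b[0]-.0095,b[1]+.0031,.1])-proj("scene",[*b,.1]))/10,(proj("scene",[b[0]+.0031,b[1]+.0095,.1])-proj("scene",[*b,.1]))/10)
E
```

```text
252 [294.14 304.43 299.29]
255 [294.73 316.13 305.43]
258 [294.84 315.5  305.17]
261 [294.91 315.   304.96]
264 [293.22 314.36 303.79]
282 [290.54 315.87 303.2 ]
286 [292.53 314.27 303.4 ]
290 [292.96 313.53 303.24]
295 [293.68 312.53 303.11]
300 [293.95 311.69 302.82]
304 [294.77 310.67 302.72]
0.2 [305.09 233.12]
0.15 [304.61 251.67]
0.13 [304.42 258.84]
0.11 [304.24 265.87]
0.08 [303.97 276.15]
0.06 [303.8  282.85]
0.03 [303.55 292.65]
0 [303.3  302.19]
per mm tool y, z: [-0.42706101  0.02994512] [-0.06443071 -0.26287879]
```

```bash
cat >> h.py <<'E'
from scipy.optimize import brentq
def sil(im,rows,b,zbase,prof,c0,thr=115):
    "per row: observed edges minus predicted edges for vertical axis at b (mm)"
    u=np.array([.9126,-.4089,0]);out=[]
    for r in rows:
        z=brentq(lambda z:proj("scene",[*b,z])[1]-r,-.05,.4);h=z-zbase
        rad=prof(h);pl,pr=[proj("scene",np.array([*b,z])+s*rad*u)[0] for s in(-1,1)]
        l,rr,_=edges(im,r,c0,thr);k=(pr-pl)/(2*rad*1000)
        out.append((r,z*1000,(l-pl)/k,(rr-pr)/k))
    return np.array(out)
wide=lambda h:.0335 if h>.07 else .023+.007*max(h,0)/.07
E
python3 - <<'E'
from h import *
np.set_printoptions(precision=2,suppress=True)
im=cv2.imread("pics/v9.png")[:,:,::-1]
for thr in (105,):
    print(sil(im,(286,288,290,292,294,296,298,300,302),[.4695,-.3451],0,wide,303,thr))
    print(sil(im,(253,254,255,256,257,258,259,260,261,262),[.4687,-.3461],.168-.063,wide,304.5,thr))
E
```

```text
[[286.    50.45  -0.65  -0.58]
 [288.    44.34  -0.44  -0.91]
 [290.    38.2   -0.19  -1.08]
 [292.    32.02  -0.24  -0.7 ]
 [294.    25.81  -0.16  -1.15]
 [296.    19.56  -0.12  -1.49]
 [298.    13.28  -0.69  -1.55]
 [300.     6.95  -0.91  -1.49]
 [302.     0.59  -0.36  -1.52]]
[[253.   147.22   3.     1.92]
 [254.   144.45   3.22   1.98]
 [255.   141.67   3.39   1.97]
 [256.   138.88   3.24   1.83]
 [257.   136.08   3.29   1.5 ]
 [258.   133.28   3.14   1.53]
 [259.   130.47   2.95   1.3 ]
 [260.   127.65   2.84   1.49]
 [261.   124.82   2.62   1.49]
 [262.   121.98   2.4    1.31]]
```

>>> carry_out(
  increments=[
    [0,0,0,6,1.2,0.5,45],
    [0,0,0,12,1.0,0.4,45],
    [0,0,0,14,-0.1,0,45],
    [0,0,0,10,-0.1,0,45],
    [0,0,0,3,0,0,45],
    [0,0,0,0,0,0,45],
    [0,0,0,0,0,0,45],
  ],
)

```text
time: 31.82
ee_pos: [0.4665, -0.3445, 0.1227]
tcp_rot: [93.2, 89.4, 165.2]
wrist_force: [0.3, -0.5, -1.0]
opening: 0.0673
```

```bash
python3 - <<'E'
from h import *
np.set_printoptions(precision=2,suppress=True)
go([.4683,-.3447,.123],-18,0)
o,im=snap("wrist","pics/v10.png")
cv2.imwrite('pics/v10c.png',cv2.resize(im[130:390,170:390,::-1],None,fx=2.3,fy=2.3,interpolation=cv2.INTER_CUBIC))
wmeas("pics/v10.png",o,(200,355,170,235),212)
o,im=snap("scene","pics/v11.png");cv2.imwrite('pics/v11c.png',cv2.resize(im[210:320,250:360,::-1],None,fx=5,fy=5,interpolation=cv2.INTER_CUBIC))
print(sil(im,(288,291,294,297,300),[.4695,-.3451],0,wide,303,105))
E
```

```text
t 31.82 pos [ 0.47 -0.34  0.12] q [-36.3   8.8   2.3  84.   -0.2 -18.3] F [ 0.26 -0.54 -0.96] op 0.0673
turn [-0.04 -0.03 -0.56] shift after turn [-0.3 -1.8  0.3] shift before turn [-0.3 -1.8  0.3]
standing rim tool [27.65 -2.01 -1.03] r 32.86 sd 0.1 12
held rim [-32.    -1.15  -1.23] r 32.72
down in tool [ 1.   -0.01  0.  ] lateral correction [-0.   -0.28  0.17]
[[288.    44.34  -0.43  -0.88]
 [291.    35.12  -0.24  -0.83]
 [294.    25.81  -0.13  -1.47]
 [297.    16.42  -0.15  -1.4 ]
 [300.     6.95  -0.85  -1.72]]
```

View pics/v10c.png

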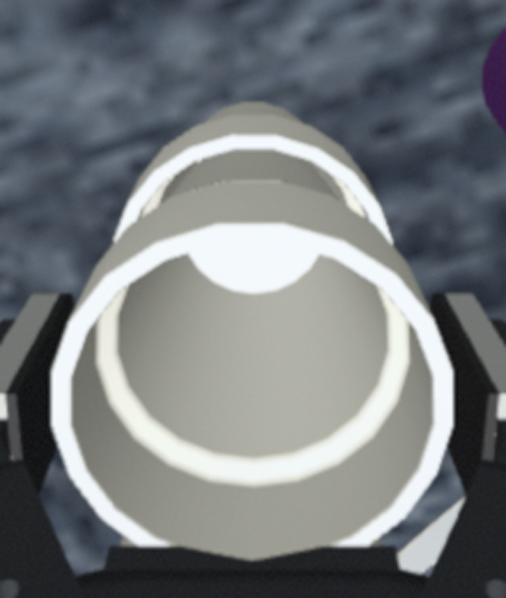

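View pics/v11c.png

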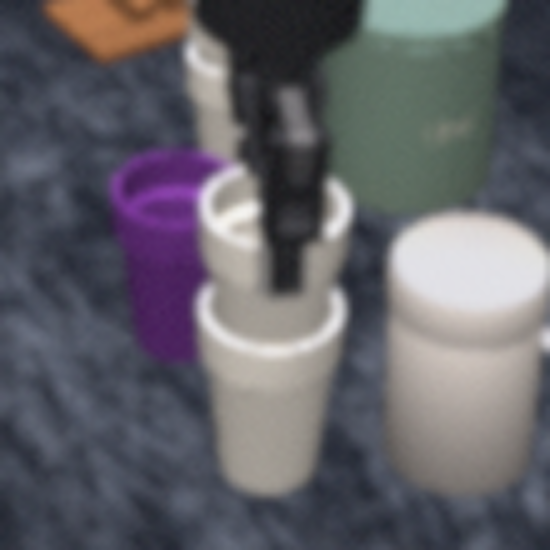

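>>> carry_out(
  increments=[
    [0,0,0,2,0,0.1,45],
    [0,0,0,3,-0.1,0,45],
    [0,0,0,3,0,0,45],
    [0,0,0,3,0,0,45],
    [0,0,0,2,0,0,45],
    [0,0,0,2,-0.1,0,45],
    [0,0,0,1,0,0,45],
    [0,0,0,0,0,0,45],
    [0,0,0,0,0,0,45],
  ],
)

```text
time: 33.05
ee_pos: [0.4664, -0.3443, 0.1063]
tcp_rot: [92.1, 89.4, 164.0]
wrist_force: [-1.1, 0.6, -1.0]
opening: 0.0676
```

```bash
python3 - <<'E'
from h import *
np.set_printoptions(precision=2,suppress=True)
go([.4683,-.3447,.123],-18,0)
o,im=snap("wrist","pics/v12.png");print(o["ee_pos"].round(4),o["torque"].round(3))
wmeas("pics/v12.png",o,(200,355,170,237),222)
o,im=snap("scene","pics/v13.png");cv2.imwrite('pics/v13c.png',cv2.resize(im[210:320,250:360,::-1],None,fx=5,fy=5,interpolation=cv2.INTER_CUBIC))
print(sil(im,(288,291,294,297,300),[.4695,-.3451],0,wide,303,105))
E
```

```text
t 33.05 pos [ 0.47 -0.34  0.11] q [-36.3   8.9   0.6  82.2  -0.2 -18.3] F [-1.09  0.59 -0.98] op 0.0676
turn [-0.04 -0.02 -0.59] shift after turn [-16.7  -1.9   0.2] shift before turn [-16.8  -1.7   0.2]
[ 0.47 -0.34  0.11] [ 0.03  0.04 -0.01]
standing rim tool [11.24 -2.38 -1.19] r 33.17 sd 0.1 12
held rim [-32.    -1.15  -1.23] r 32.71
down in tool [ 1.   -0.01  0.  ] lateral correction [-0.01 -0.79  0.02]
[[288.    44.34  -0.34  -0.94]
 [291.    35.12  -0.26  -0.9 ]
 [294.    25.81  -0.05  -1.47]
 [297.    16.42  -0.16  -1.7 ]
 [300.     6.95  -0.91  -1.85]]
```

View pics/v13c.png

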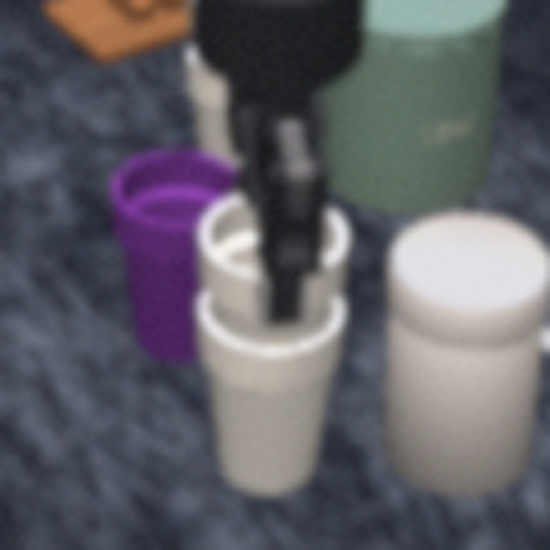

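>>> carry_out(
  increments=[
    [0,0,0,1,0,0,45],
    [0,0,0,1,0,0,45],
    [0,0,0,1,0,0,45],
    [0,0,0,1,0,0,45],
    [0,0,0,1,0,0,45],
    [0,0,0,0,0,0,45],
  ],
)

```text
time: 33.9
ee_pos: [0.4664, -0.3445, 0.1015]
tcp_rot: [94.9, 89.4, 166.8]
wrist_force: [-0.4, -2.5, 1.6]
opening: 0.0672
```

```bash
cat > chk.py <<'E'
from h import *
import sys
np.set_printoptions(precision=2,suppress=True)
n=sys.argv[1]
o,im=snap("wrist",f"pics/k{n}w.png");print("t",o["time"],o["ee_pos"].round(4),"F",o["wrist_force"].round(2),"T",o["torque"].round(3))
wmeas(f"pics/k{n}w.png",o,(200,355,170,int(sys.argv[2])),int(sys.argv[2])-10)
o,im=snap("scene",f"pics/k{n}s.png")
s=sil(im,(286,288,290,292,294,296,298,300),[.4695,-.3451],0,wide,303,105);print("F",o["wrist_force"].round(2),"WS upper",s[:4,2:].mean(0),"lower",s[4:,2:].mean(0))
E
python3 chk.py 1 240
```

```text
t 33.9 [ 0.47 -0.34  0.1 ] F [-0.38 -2.52  1.59] T [-0.47  0.06  0.04]
standing rim tool [ 6.49 -2.03 -1.01] r 32.93 sd 0.09 16
held rim [-32.    -1.13  -1.23] r 32.72
down in tool [ 1.   -0.01  0.  ] lateral correction [-0.01 -0.53  0.19]
F [-0.5  -1.8   2.56] WS upper [-0.26 -0.91] lower [-0.24 -1.61]
```

>>> carry_out(
  increments=[
    [0,0,0,-1,0,-0.3,45],
    [0,0,0,0,0,-0.3,45],
    [0,0,0,0,0,0,45],
    [0,0,0,0.5,0,0,45],
    [0,0,0,0.5,0,0,45],
    [0,0,0,0,0,0,45],
  ],
)

```text
time: 34.75
ee_pos: [0.4663, -0.3447, 0.1016]
tcp_rot: [90.8, 89.4, 162.7]
wrist_force: [-0.0, 2.6, 3.2]
opening: 0.0674
```

```bash
python3 chk.py 2 240
```

```text
t 34.75 [ 0.47 -0.34  0.1 ] F [-0.05  2.61  3.17] T [ 0.58 -0.16 -0.01]
standing rim tool [ 6.55 -1.88 -1.21] r 32.92 sd 0.08 12
held rim [-32.    -1.2   -1.22] r 32.72
down in tool [ 1.   -0.01  0.  ] lateral correction [-0.   -0.3   0.01]
F [0.59 2.88 2.92] WS upper [-0.59 -1.19] lower [-0.57 -2.  ]
```

>>> carry_out(
  increments=[
    [0,0,0,-0.5,0,0.3,45],
    [0,0,0,0,0,0,45],
    [0,0,0,0,0,0,45],
  ],
)

```text
time: 35.22
ee_pos: [0.4662, -0.3446, 0.1016]
tcp_rot: [92.4, 89.4, 164.3]
wrist_force: [0.3, 1.6, 1.2]
opening: 0.0672
```

```bash
python3 chk.py 3 240; python3 - <<'E'
import cv2
im=cv2.imread('pics/k3s.png');cv2.imwrite('pics/k3c.png',cv2.resize(im[240:320,265:345],None,fx=7,fy=7,interpolation=cv2.INTER_CUBIC))
E
```

```text
t 35.225 [ 0.47 -0.34  0.1 ] F [0.3  1.6  1.19] T [ 0.25 -0.11 -0.  ]
standing rim tool [ 6.59 -2.58 -1.18] r 33.42 sd 0.1 10
held rim [-32.    -1.13  -1.22] r 32.71
down in tool [ 1.   -0.01  0.  ] lateral correction [-0.01 -1.04  0.03]
F [0.15 1.49 0.96] WS upper [-0.54 -1.27] lower [-0.63 -2.03]
```

View pics/k3c.png

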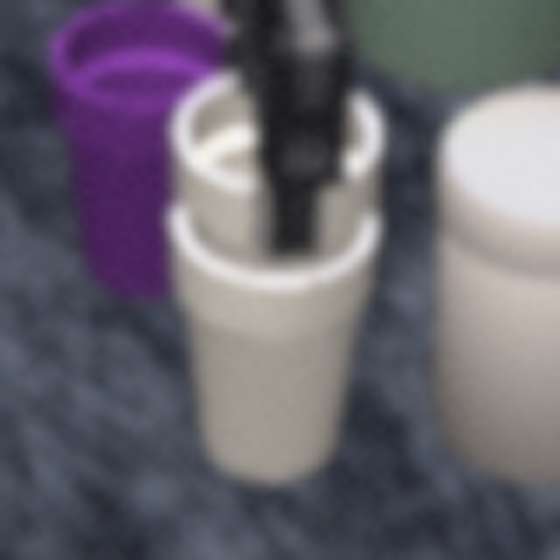

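```bash
python3 - <<'E'
from h import *
from scipy.signal import find_peaks
for f,tz in (("v13",.1063),("k1s",.1015),("k3s",.1016)):
  im=cv2.imread(f"pics/{f}.png").min(2).astype(float)
  for c in (291,292,293,294,295,296,297):
        g=cv2.resize(im[240:290,c].reshape(-1,1),None,fx=1,fy=10,interpolation=cv2.INTER_CUBIC)[:,0]
        pk,_=find_peaks(g,prominence=8);P=[(float(round(240+(k+.5)/10-.5,2)),int(g[k])) for k in pk];print(f,c,P)
E
```

```text
v13 291 [(258.55, 220), (273.35, 218)]
v13 292 [(252.75, 209), (259.85, 231), (268.95, 174), (274.95, 220)]
v13 293 [(251.65, 209), (260.45, 237), (275.75, 222)]
v13 294 [(251.15, 208), (260.35, 234), (276.65, 222)]
v13 295 [(250.45, 201), (259.15, 231), (277.45, 223)]
v13 296 [(241.45, 125), (250.15, 201), (258.45, 236), (263.05, 213), (277.75, 221)]
v13 297 [(241.75, 112), (250.05, 189), (258.15, 237), (263.55, 215), (278.35, 221)]
k1s 291 [(248.55, 60), (259.45, 216), (273.25, 219)]
k1s 292 [(254.65, 198), (261.75, 229), (275.05, 218)]
k1s 293 [(253.55, 196), (262.35, 238), (275.75, 222)]
k1s 294 [(253.05, 195), (262.35, 236), (276.55, 224)]
k1s 295 [(252.45, 190), (260.65, 232), (277.35, 222)]
k1s 296 [(242.85, 93), (252.15, 189), (260.35, 233), (264.75, 223), (277.85, 221)]
k1s 297 [(243.45, 97), (251.65, 180), (259.65, 236), (265.25, 223), (278.35, 220)]
k3s 291 [(248.95, 63), (260.45, 219), (273.55, 223)]
k3s 292 [(254.45, 197), (261.85, 231), (275.35, 221)]
k3s 293 [(253.55, 197), (262.45, 237), (276.15, 220)]
k3s 294 [(252.85, 200), (262.35, 235), (276.85, 220)]
k3s 295 [(252.45, 199), (260.65, 232), (277.55, 224)]
k3s 296 [(252.05, 193), (260.25, 233), (264.65, 223), (277.85, 221)]
k3s 297 [(243.45, 97), (251.55, 179), (259.55, 236), (265.35, 222), (278.35, 220)]
```

>>> carry_out(
  increments=[
    [0,0,0,0.5,0,0.2,45],
    [0,0,0,0.4,0,0,45],
    [0,0,0,0,0,0,45],
  ],
)

```text
time: 35.7
ee_pos: [0.4665, -0.3445, 0.1013]
tcp_rot: [93.8, 89.4, 165.7]
wrist_force: [-0.5, 1.5, 6.3]
opening: 0.0674
```

>>> carry_out(
  increments=[
    [0,0,0,0.4,0,0,45],
    [0,0,0,0,0,0,45],
  ],
)

```text
time: 35.95
ee_pos: [0.4665, -0.3445, 0.1013]
tcp_rot: [94.4, 89.5, 166.4]
wrist_force: [-0.7, 2.0, 8.0]
opening: 0.0676
```

```bash
python3 chk.py 4 242
```

```text
t 35.95 [ 0.47 -0.34  0.1 ] F [-0.68  1.97  8.03] T [0.47 0.07 0.  ]
standing rim tool [ 6.25 -2.04 -1.04] r 33.01 sd 0.08 16
held rim [-32.    -1.21  -1.21] r 32.71
down in tool [ 1.   -0.01  0.  ] lateral correction [-0.   -0.47  0.14]
F [-1.84  2.31  6.06] WS upper [-0.44 -1.25] lower [-0.53 -1.94]
```

```bash
python3 - <<'E'
from h import *
from scipy.signal import find_peaks
def pk(f,cols,r0,r1):
  im=cv2.imread(f"pics/{f}.png").min(2).astype(float)
  for c in cols:
        g=cv2.resize(im[r0:r1,c].reshape(-1,1),None,fx=1,fy=10,interpolation=cv2.INTER_CUBIC)[:,0]
        k,_=find_peaks(g,prominence=6);print(f,c,[(float(round(r0+(j+.5)/10-.5,2)),int(g[j])) for j in k])
pk("r3",(289,290,291,292,293,296,300,303),196,232); pk("p12",(289,290,291,292,293),196,232);pk("k4s",(294,295,296,297),240,290)
E
```

```text
r3 289 [(197.65, 82), (207.15, 196), (210.75, 217), (221.95, 212)]
r3 290 [(197.85, 78), (206.45, 185), (211.65, 213), (222.85, 210)]
r3 291 [(197.55, 70), (206.05, 179), (212.25, 219), (223.55, 210)]
r3 292 [(197.85, 70), (205.55, 170), (212.35, 233), (223.85, 215)]
r3 293 [(197.95, 61), (205.25, 178), (212.45, 242), (224.05, 207)]
r3 296 [(205.25, 201), (212.15, 243), (224.85, 209)]
r3 300 [(205.25, 200), (212.35, 242), (224.15, 194)]
r3 303 [(206.55, 188), (211.65, 201), (222.95, 202)]
p12 289 [(198.25, 79), (207.15, 188), (211.25, 206), (222.55, 200)]
p12 290 [(197.55, 71), (206.35, 171), (212.05, 204), (223.15, 202)]
p12 291 [(206.25, 161), (212.35, 219), (223.65, 199)]
p12 292 [(212.45, 232), (223.85, 196)]
p12 293 [(198.15, 50), (212.35, 227), (224.15, 187)]
k4s 294 [(253.05, 197), (262.35, 235), (276.55, 224)]
k4s 295 [(252.45, 191), (260.75, 232), (277.45, 224)]
k4s 296 [(242.85, 92), (252.15, 188), (260.45, 233), (264.65, 223), (277.75, 222)]
k4s 297 [(243.55, 97), (251.95, 174), (259.65, 236), (265.35, 223), (278.35, 221)]
```

>>> carry_out(
  increments=[
    [0,0,0,-0.7,0,0,45],
    [0,0,0,0,0,0,45],
    [0,0,0,0,0,0,82],
    [0,0,0,0,0,0,86],
    [0,0,0,0,0,0,94],
    [0,0,0,0,0,0,96],
  ],
)

```text
time: 36.8
ee_pos: [0.4663, -0.3443, 0.101]
tcp_rot: [91.6, 89.4, 163.6]
wrist_force: [-0.3, 0.3, 0.3]
opening: 0.0818
```

```bash
python3 - <<'E'
from h import *
np.set_printoptions(precision=2,suppress=True)
o,im=snap("wrist","pics/z1.png");print(o["wrist_force"].round(2),o["ee_pos"].round(4),o["opening"])
o,im=snap("scene","pics/z2.png");cv2.imwrite('pics/z2c.png',cv2.resize(im[240:320,265:345,::-1],None,fx=7,fy=7,interpolation=cv2.INTER_CUBIC))
s=sil(im,(286,288,290,292,294,296,298,300),[.4695,-.3451],0,wide,303,105);print("WS upper",s[:4,2:].mean(0),"lower",s[4:,2:].mean(0))
E
```

```text
[-0.32  0.27  0.3 ] [ 0.47 -0.34  0.1 ] 0.08176583711696764
WS upper [-0.72 -1.31] lower [-0.74 -2.1 ]
```

View pics/z1.png

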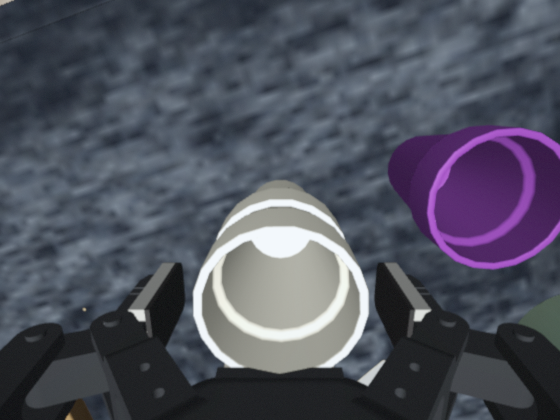

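View pics/z2c.png

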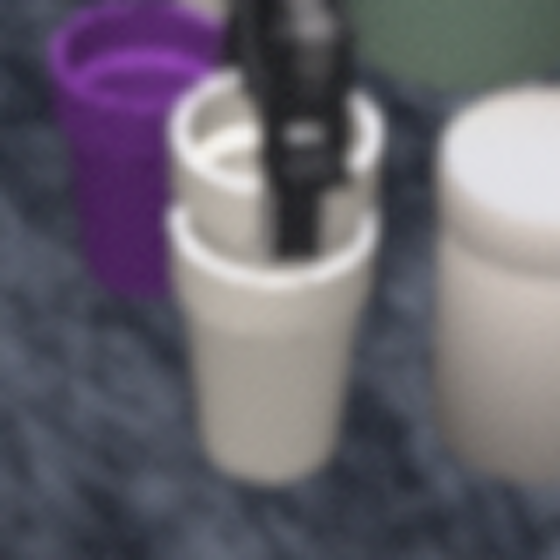

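>>> carry_out(
  increments=[
    [0,0,0,-5,0,0,98],
    [0,0,0,-20,0,0,100],
    [0,0,0,-40,0,0,100],
    [0,0,0,-50,0,0,100],
    [0,0,0,-20,30,20,100],
    [0,0,0,0,50,20,100],
    [0,0,0,0,50,20,100],
    [0,0,0,0,20,10,100],
    [0,0,0,0,0,0,100],
    [0,0,0,0,0,0,100],
  ],
)

```text
time: 38.15
ee_pos: [0.3473, -0.2322, 0.2378]
tcp_rot: [93.3, 89.4, 165.3]
wrist_force: [0.0, -0.1, 0.5]
opening: 0.0853
```

```bash
python3 - <<'E'
from h import *
from scipy.signal import find_peaks
o,im=snap("scene","pics/e1.png");print(o["time"],o["ee_pos"].round(3),o["wrist_force"].round(2))
cv2.imwrite('pics/e1c.png',cv2.resize(im[190:320,255:355,::-1],None,fx=4.6,fy=4.6,interpolation=cv2.INTER_CUBIC))
g0=im.min(2).astype(float)
for c in (294,296,298,304,308,312):
    g=cv2.resize(g0[240:290,c].reshape(-1,1),None,fx=1,fy=10,interpolation=cv2.INTER_CUBIC)[:,0]
    k,_=find_peaks(g,prominence=6);print(c,[(float(round(240+(j+.5)/10-.5,2)),int(g[j])) for j in k])
o,im=snap("top","pics/e2.png");cv2.imwrite('pics/e2c.png',cv2.resize(im[140:310,150:450,::-1],None,fx=2.6,fy=2.6,interpolation=cv2.INTER_CUBIC))
E
```

```text
38.15 [ 0.347 -0.232  0.238] [ 0.01 -0.06  0.54]
294 [(252.55, 200), (261.45, 237), (276.55, 225)]
296 [(251.65, 203), (260.15, 239), (264.65, 227), (277.65, 225)]
298 [(251.15, 208), (259.45, 245), (265.55, 232), (278.55, 229)]
304 [(250.45, 192), (258.45, 249), (266.65, 231), (279.65, 226)]
308 [(251.15, 214), (259.35, 248), (265.95, 228), (279.15, 214)]
312 [(252.15, 217), (260.55, 246), (264.85, 229), (277.65, 225)]
```

View pics/e1c.png

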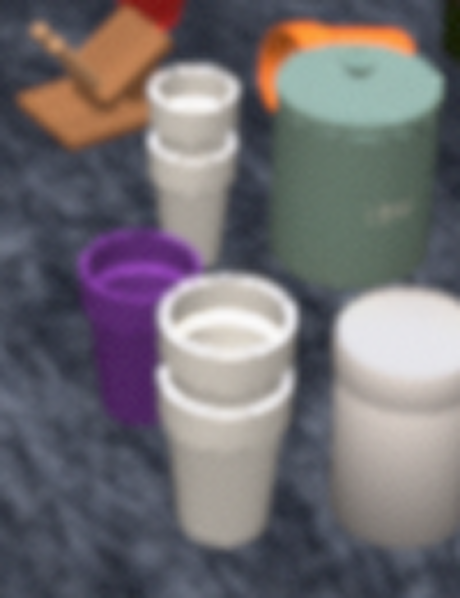

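View pics/e2c.png

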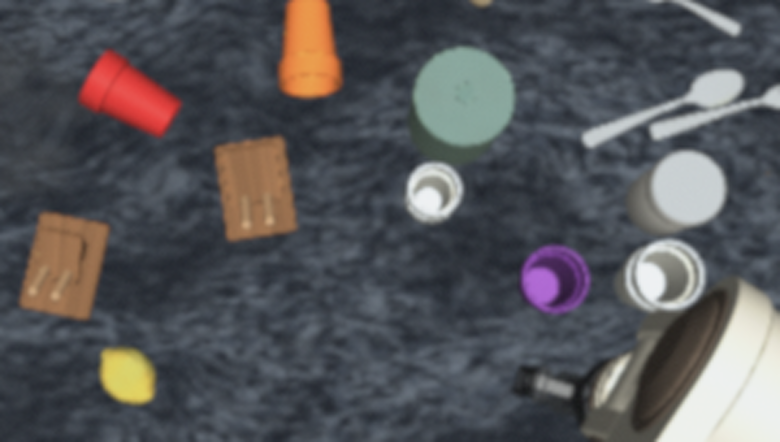

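```bash
python3 - <<'E'
from h import *
np.set_printoptions(precision=2,suppress=True)
im=cv2.imread("pics/e1.png")[:,:,::-1]
W=lambda h:.0335
b=[.4695,-.3451]
print("held collar");print(sil(im,(264,265,266,267,268),b,0,W,304,105))
print("WS collar");print(sil(im,(279,280,281,282,283),b,0,W,304,105))
print("WS body");print(sil(im,(290,293,296,299),b,0,wide,303,105))
E
```

```text
held collar
[[264.   115.35  -1.38  -1.07]
 [265.   112.49  -1.26  -1.66]
 [266.   109.62  -0.94  -1.75]
 [267.   106.74  -0.58  -1.88]
 [268.   103.85  -0.86  -1.88]]
WS collar
[[279.    71.54  -0.85  -1.97]
 [280.    68.55  -0.33  -2.2 ]
 [281.    65.56   0.03  -2.51]
 [282.    62.55   0.41  -3.03]
 [283.    59.54   0.89  -3.88]]
WS body
[[290.    38.2   -0.79  -1.04]
 [293.    28.92  -0.91  -0.81]
 [296.    19.56  -0.87  -1.66]
 [299.    10.12  -1.28  -1.85]]
```

```bash
python3 -c "
from workcell import job_done,sensors
o=sensors.get_obs();print(o['time'],o['wrist_force'].round(2));print(job_done())"
```

```text
38.25 [ 0.48 -0.8   0.01]
the job is handed in; nothing more can be done
None
```

Both leaning tumblers now sit upright, released, in the standing tumbler of their own size. I handed the job in at 38.25 s; no verdict came back.

For each, I gripped the collar, lifted it off its stand, turned it upright, lowered it in small force-checked steps and let go. Vertical force at contact was about 5 N for the slim one and 8 N for the wide one. I backed off 0.7 mm before opening the fingers each time.

**Last checks**
- **Alignment:** the wide pair is coaxial to about 0.5 mm in the scene view. The slim pair's rims look concentric there.
- **Standing tumblers:** the slim one was tilted by about 1.3° during lowering. I corrected that, and after release it stood upright where it had been. The wide one stayed upright and moved under 1 mm.
- **Surroundings:** the tin, canister, lemon and purple tumbler look unmoved, and the arm is clear of everything.

**What disagreed**
- **Seat height:** the height showing above the rim read about 36.5 mm (slim) and 37 mm (wide) by rim peaks. By eye the slim pair read about 34 mm. I put the difference down to a bias of about 2 mm in the peak method. Either way it is inside the allowed 30–39 mm, but I did not confirm the 33–35 mm "just seated" figure.
- **Tilt and sideways offset:** the wrist and scene cameras differed by about 1° (slim tumbler) and 1–2 mm during placing. I settled it using the forces and the standing tumblers' own movement.

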